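# Close up the capping lane and start the cap by hand

## Robot

A 6-joint arm with a two-finger parallel gripper is mounted at the origin on the work surface. World frame = base frame: x ahead of the robot, y to its left, z up, the work surface at z = 0. Lengths are in m, angles in rad, forces in N, time in s.
With the tool pointing down it reaches from about 0.35 to 1 m from the base axis. Payload 7.1 kg.
Tool frame: the origin (TCP) lies between the finger pads; the fingertips stand 25 mm ahead of it and the grasp point (between the pads) lies 6 mm ahead of it; z points along the fingers, x is the direction in which the jaws open and shut, and the axes are right-handed (so a half turn about z gives the same grasp; the last joint's range is limited). The gripper opens to 85 mm and grips with 20 to 120 N. Pads are 22 mm wide; open, the fingers measure 114 mm over their backs; the gripper's body (76 mm by 85 mm) begins 54 mm behind the grasp point. The pads swing forward as they close: fully open they stand 13 mm farther back than shut.
Start: joints at [1.214, 0.423, 1.63, -0, 1.089, -0.019], TCP at [0.207, 0.59, 0.225] pointing down, gripper open.
Joint ranges: [-3, 3], [-0.9, 2.11], [0.09, 2.58], [-1.31, 4.45], [0.11, 2.69], [-2.54, 2.54]. Speed limits (rad/s): [2.39, 2.39, 3.01, 3.14, 3.14, 3.14].

## Interface

Orientations are given as a rotation vector (axis times angle).
In Python, from cell import bot gives the robot as it stands.
- The arm moves only by the tool jog_arm, never from a script. Its argument "series" is a list of rows, each an object of numbers: "fingers": the closure, from -1 (fully open) to 1 (shut), so that 0 is half open; "dx", "dy", "dz": the shift along the tool's x, y, z in m; "spin": the turn about the tool's z in degrees. In form: [{"fingers": .., "dx": .., "dy": .., "dz": .., "spin": ..}, ...]. A call has 1 to 20 rows; each row shifts and turns the commanded pose from where the row before left it, along the tool's axes as they then stand; what a row does not reach is not made up. A row lasts 1/8 s, in which the tool goes at most 62.5 mm and 10.7 degrees, less where a joint would pass 70% of its speed; a pose out of reach is approached as far as the arm can. A call is refused whole if a number of a shift passes 0.0625 or a number of a turn 10.7, either way. A call with a gripper value outside its range is refused whole. The fingers move at their own pace and stop on an object; "grip_force" is the grip in N (left out, the last holds). Time passes only in rows, so rows that do not move let the fingers close. It gives the time, the measured TCP pose, the force and the opening at its end, in the units of the state.
- bot.observe(): the state, without advancing time (a new reading comes with each control period).
- bot.grab_frame(name): name is "side" or "top" or "wrist"; returns the picture (480x640x3 uint8, red, green, blue); there is no depth.
- bot.camera_params(name): a dict with "K" (3x3 intrinsics, pixels), "R" (3x3) and "t" (3): a world point X has camera coordinates R X + t; the wrist camera has in their place "hand_eye" (4x4, takes a point from camera to tool coordinates, whose origin is the TCP and whose axes are the tool frame's). Camera axes: x right, y down, z forward; pixel columns grow to the right and rows downward; lengths in m; the calibration is good to about 2 mm. The wrist camera is an equidistant fisheye: a pixel r from the principal point sees the ray r / f radians off the axis. A picture is of the moment at which its call begins: read the wrist's pose just before it. camera_params takes no time and is no camera call.
- bot.hand_in(): hands the job in, once; it reports no verdict.
The state is a dict: "t": time; "qpos": joint angles; "joint_vel": joint speeds; "tau": joint torques, N m; "tcp_pos": TCP position; "tcp_rot": TCP orientation; "wrist_force": force on the tool from outside, world axes, zero at the start; "ft_torque": the same for the moment, N m; "finger_gap": finger opening in m.
Only numpy, scipy, OpenCV 4.12 (cv2) and the standard library are available. Lean on these libraries where they do the work, as an engineer would, in place of code of your own. Each camera call takes 0.05 s, during which the arm holds its last target.

## Task

Slide the two loose open bottles, one after the other and standing on the bench all the way, into the lane between the guide rails, so that they stand in single file closed up behind the bottle at the end stop. Then start that front bottle's loose cap without taking it off: turn it backward (counter-clockwise from above) until it drops off the start of the thread, then forward one full turn. Do not run it down tight: finish still gripping the cap, holding it started for the pharmacist's check, and leave the other things on the bench alone.

Things in the scene. Friction and masses are not known exactly. Their poses are not given: they have to be found in the camera images.
- lane: capping lane fixed to the bench: two parallel plastic-faced guide rails, 75 mm apart inside, tops 51 mm high, bench as floor. Origin on the bench at the front bottle's place; +x runs along the lane to the end stop (face at x = 36 mm, 56 mm high). Straight rails reach back to x = -177 mm, then the mouth flares to x = -231 mm (about 120 mm wide there)
- bottle_front: white square tablet bottle standing in the lane at the stop, 66 x 66 mm, shoulder at 76 mm, rim at 100 mm, 0.3 kg, loose; rails stop it turning. Origin: centre of underside, z up. Neck (44 mm over threads): two-start right-hand thread, 10 mm down per turn clockwise, starts half a turn apart at bearings not given; turned backward the cap rises, then drops 5 mm once every half turn
- cap_center (a point): centre (half-way up) of the white ribbed screw cap, 52 mm across, 25 mm high, 40 g, whose 27 mm desiccant stem hangs in the neck of bottle_front; it lies loosely on the threads, not yet screwed on. On its axis, z up, x towards the rib on its top. Just after the drop it is about 104 mm above that bottle's underside, one turn later about 94 mm
- cap_rib (a point): point on top of the cap, 20 mm from its axis, on the one short moulded radial rib that shows how the cap is turned
- bottle_a_neck (a point): middle of the neck of one of two loose open bottles, on its axis 88 mm above its underside. Same square bottle, 66 x 66 mm, shoulder at 76 mm, rim at 100 mm, neck 38 mm across, about 0.26 kg, no cap; x and y axes square to its sides. Slides easily when pushed on its flat sides low to half-way up; dragged along by the neck it tips
- bottle_b_neck (a point): the same point on the other, equal, loose open bottle
- canister: bystander: tablet canister 78 x 104 mm, 131 mm high, origin at its underside; leave alone
- jar: bystander: small amber jar 48 mm across, 85 mm high, origin at its underside; leave alone
- tray: bystander: flat tablet counting tray 130 x 150 mm, 20 mm high, origin at its underside; leave alone

How it is judged:
On the way, in this order (a step that is already met when the one before it is completed fails the run):
1. the first loose bottle stands in the lane, closed up behind the front bottle (((x of bottle_a_neck in the frame of lane above -0.0735 m and y of bottle_a_neck in the frame of lane between -0.01 and 0.01 m) or (x of bottle_b_neck in the frame of lane above -0.0735 m and y of bottle_b_neck in the frame of lane between -0.01 and 0.01 m))), for 0.1 s.
2. both loose bottles stand in single file behind the front bottle (x of each of bottle_a_neck, bottle_b_neck in the frame of lane above -0.143 m and y of bottle_a_neck in the frame of lane between -0.01 and 0.01 m and y of bottle_b_neck in the frame of lane between -0.01 and 0.01 m), for 0.1 s.
3. the cap has been turned backward until it dropped off the thread start, and lies level (((x of cap_rib in the frame of bottle_front above 0.0115 m and z of cap_center in the frame of bottle_front between 0.1033 and 0.1078 m) or (y of cap_rib in the frame of bottle_front above 0.0164 m and z of cap_center in the frame of bottle_front between 0.1056 and 0.1089 m)) and angle between the z axis of cap_center and the z axis of bottle_front, either way round below 0.07 rad), for 0.1 s.
At the end, for the whole second after the job is handed in: Fingers grip the cap (over 3 N), which is level on the front bottle's thread, 5.5 to 13.3 mm (0.55 to 1.33 turn) below where it first dropped; front bottle on the bench within 8 mm of its place; both others upright in the lane behind it, gaps under about 10 mm in all (all of step 2 and z of cap_center in the frame of bottle_front between 0.0908 and 0.0986 m and contact force between the fingers and cap above 3 N and angle between the z axis of cap_center and the z axis of bottle_front, either way round below 0.1 rad and height (world z) of bottle_front below 0.004 m and angle between each of bottle_front, bottle_a_neck, bottle_b_neck's own z axis and vertical below 0.08 rad and x of bottle_front in the frame of lane above -0.008 m); the arm keeps its last pose, push and grip.
It fails at once if a loose bottle was lifted off the bench (height (world z) of any of bottle_a_neck, bottle_b_neck above 0.1 m).
It fails at once if a bottle was tipped over (angle between any of bottle_a_neck, bottle_b_neck, bottle_front's own z axis and vertical above 0.4 rad).
It fails at once if the cap was taken off the neck (z of cap_center in the frame of bottle_front above 0.119 m).
It fails at once if a bystander was disturbed (distance of any of canister, jar, tray from where it was at the start of the episode above 0.02 m).
It also fails if it takes over 72 s, if anything falls off the work surface, if the arm or the gripper's body presses on something with over 40 N, if the wrist force passes 120 N, or if a joint passes its speed limit or range.

## Working session

There is one attempt and no reset: what is moved stays moved. The work goes in short steps, Python scripts to look and compute and a tool call to move; the robot and the scene stay as the last step left them, time stands still between calls to the robot, and variables do not carry over. Pictures are saved under pics/ and viewed, and the job is handed in when it is done.

Besides the shell and the picture viewer there is one more tool, called after "Request:" as name(argument=value, ...) on one line, values as JSON. jog_arm: Moves the arm, as the interface text tells. Its arguments: {"type":"object","properties":{"series":{"type":"array","items":{"type":"object","properties":{"fingers":{"type":"number"},"dx":{"type":"number"},"dy":{"type":"number"},"dz":{"type":"number"},"spin":{"type":"number"}}}},"grip_force":{"type":"number"}},"required":["series"]}

```bash
ls; mkdir -p pics; python3 - <<'E'
from cell import bot
import cv2,numpy as np
np.set_printoptions(precision=4,suppress=True)
s=bot.observe();print(s)
for n in ["side","top","wrist"]:
    p=bot.camera_params(n);print(n,{k:np.array(v).round(4).tolist() if not isinstance(v,str) else v for k,v in p.items()})
    im=bot.grab_frame(n);cv2.imwrite(f"pics/{n}0.png",im[:,:,::-1])
E
```

```text
pics
{'t': 0.0, 'qpos': array([ 1.214 ,  0.4238,  1.6307, -0.    ,  1.0886, -0.019 ]), 'joint_vel': array([-0.0009,  0.0014,  0.0003, -0.0004,  0.001 , -0.0003]), 'tau': array([ -0.0009, -55.7384, -28.1747,   0.    ,   0.0073,   0.    ]), 'tcp_pos': array([0.2069, 0.5891, 0.2237]), 'tcp_rot': array([ 2.5625,  1.8159, -0.002 ]), 'wrist_force': array([-0.265 ,  0.7016, -0.8003]), 'ft_torque': array([ 0.0008, -0.0286,  0.0467]), 'finger_gap': 0.08571541121018814}
side {'K': [[583.7612, 0.0, 312.2076], [0.0, 583.7612, 233.7369], [0.0, 0.0, 1.0]], 'R': [[0.9535, -0.3009, -0.0196], [-0.1874, -0.5403, -0.8203], [0.2363, 0.7858, -0.5716]], 't': [-0.517, 0.2261, 0.9865]}
top {'K': [[614.8938, 0.0, 312.9653], [0.0, 614.8938, 249.4197], [0.0, 0.0, 1.0]], 'R': [[-0.0269, -0.9995, -0.0165], [-0.9957, 0.0282, -0.0885], [0.0889, 0.014, -0.9959]], 't': [0.0817, 0.5591, 1.3354]}
wrist {'K': [[371.6483, 0.0, 323.2618], [0.0, 371.6483, 242.8586], [0.0, 0.0, 1.0]], 'hand_eye': [[1.0, -0.0015, 0.0001, 0.0002], [0.0014, 0.9498, 0.3127, -0.0802], [-0.0006, -0.3127, 0.9498, -0.1498], [0.0, 0.0, 0.0, 1.0]]}
```

View pics/side0.png

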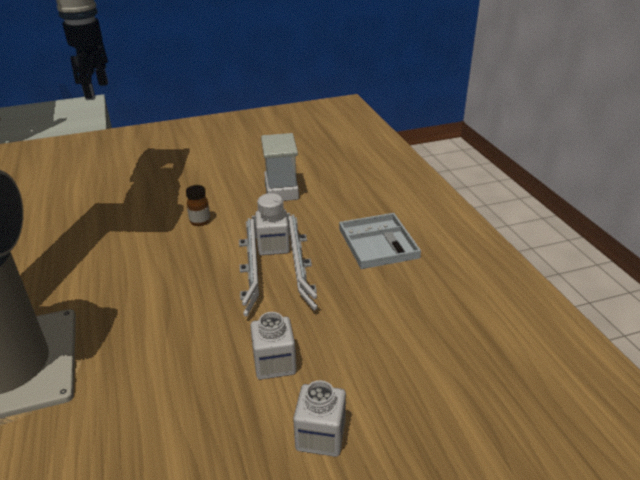

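View pics/top0.png

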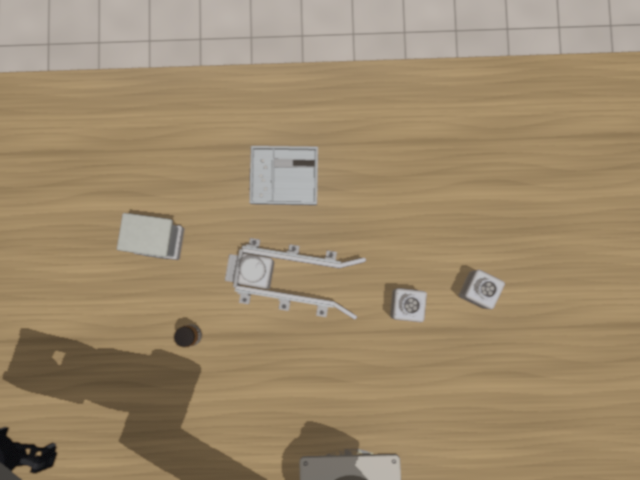

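View pics/wrist0.png

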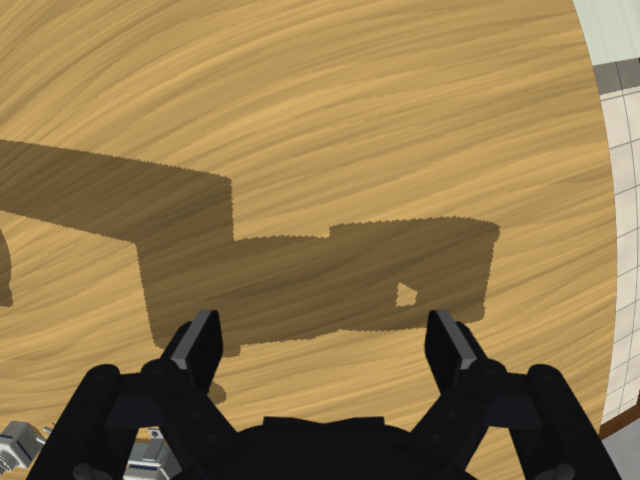

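```bash
cat > h.py <<'E'
import numpy as np,cv2
from cell import bot
np.set_printoptions(precision=4,suppress=True)
P={n:{k:np.array(v) for k,v in bot.camera_params(n).items() if k in("K","R","t")} for n in("top","side")}
def cast(n,uv,z):
    p=P[n];d=p["R"].T@np.linalg.inv(p["K"])@np.array([uv[0],uv[1],1.]);c=-p["R"].T@p["t"]
    return c+d*(z-c[2])/d[2]
def proj(n,X):
    p=P[n];c=p["R"]@np.array(X)+p["t"];q=p["K"]@c;return q[:2]/q[2]
def ray(n,uv):
    p=P[n];d=p["R"].T@np.linalg.inv(p["K"])@np.array([uv[0],uv[1],1.]);return -p["R"].T@p["t"],d/np.linalg.norm(d)
def tri(uvt,uvs):
    A=np.zeros((3,3));b=np.zeros(3)
    for n,u in(("top",uvt),("side",uvs)):
        c,d=ray(n,u);M=np.eye(3)-np.outer(d,d);A+=M;b+=M@c
    return np.linalg.solve(A,b)
E
python3 - <<'E'
import cv2
im=cv2.imread('pics/top0.png')
cv2.imwrite('pics/top0_l.png',cv2.resize(im[230:330,220:380],None,fx=5,fy=5,interpolation=cv2.INTER_CUBIC))
cv2.imwrite('pics/top0_b.png',cv2.resize(im[255:335,380:520],None,fx=5,fy=5,interpolation=cv2.INTER_CUBIC))
im=cv2.imread('pics/side0.png')
cv2.imwrite('pics/side0_c.png',cv2.resize(im[180:330,220:340],None,fx=4,fy=4,interpolation=cv2.INTER_CUBIC))
cv2.imwrite('pics/side0_b.png',cv2.resize(im[300:460,230:370],None,fx=3.5,fy=3.5,interpolation=cv2.INTER_CUBIC))
E
```

```text
(no output)
```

View pics/top0_l.png

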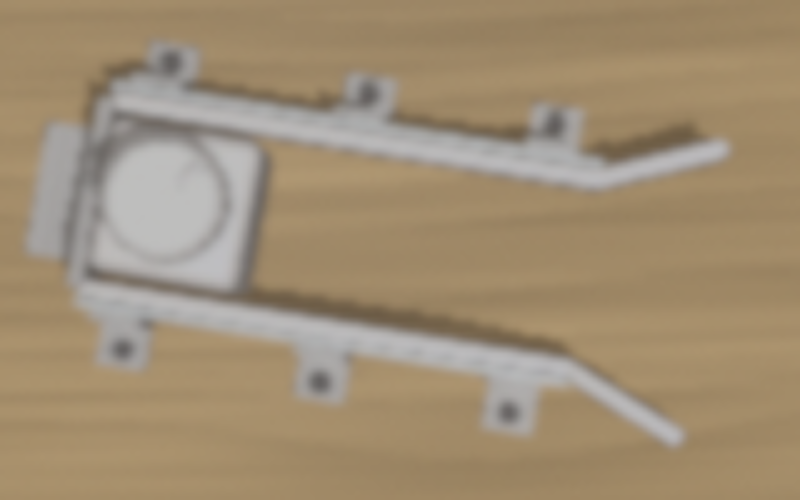

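View pics/top0_b.png

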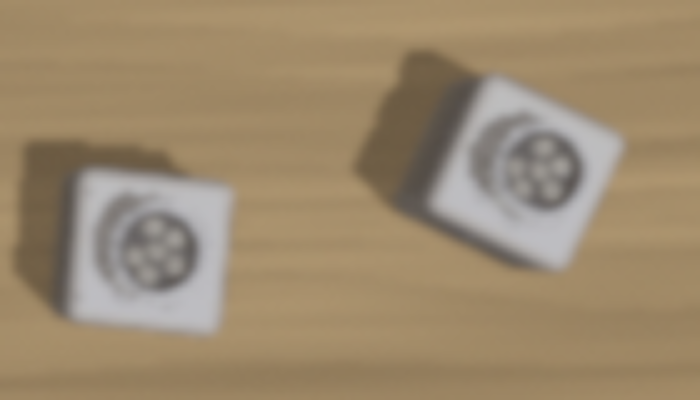

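View pics/side0_c.png

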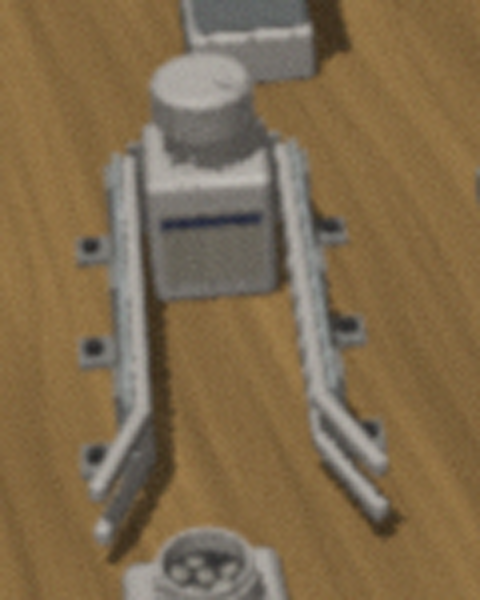

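View pics/side0_b.png

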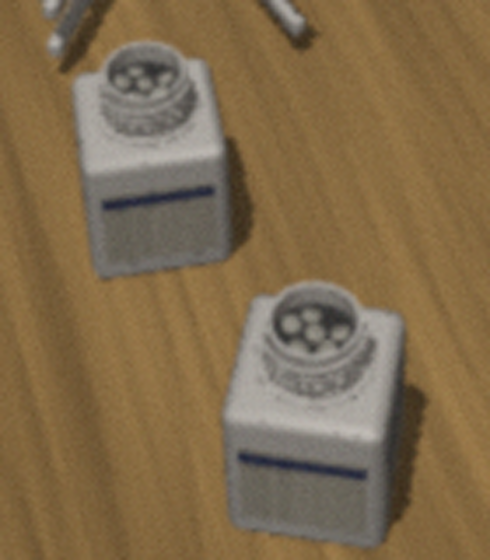

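```bash
python3 - <<'E'
from h import *
L=lambda x,y:(220+x/5,230+y/5); B=lambda x,y:(380+x/5,255+y/5)
S=lambda x,y:(220+x/4,180+y/4); SB=lambda x,y:(230+x/3.5,300+y/3.5)
def sq(pts):
    W=np.array([cast("top",B(*p),.074)[:2] for p in pts]);c=W.mean(0)
    e=W[1]-W[0]+W[2]-W[3]; print(c,np.degrees(np.arctan2(e[1],e[0])),[np.linalg.norm(W[i]-W[i-1]) for i in range(4)])
sq([(78,168),(233,187),(216,335),(65,318)])
sq([(490,75),(624,142),(563,270),(428,207)])
print("rim side",cast("side",SB(147,68),.1),cast("side",SB(320,315),.1))
a1,a2=[cast("top",L(*p),.051)[:2] for p in [(115,112),(600,187)]]
b1,b2=[cast("top",L(*p),.051)[:2] for p in [(88,283),(565,355)]]
print(a1,a2,b1,b2,np.degrees(np.arctan2(*(a1-a2)[::-1])),np.degrees(np.arctan2(*(b1-b2)[::-1])))
d=(a1-a2)+(b1-b2);d/=np.linalg.norm(d);n=np.array([-d[1],d[0]]);print("w",abs((a1-b1)@n),abs((a2-b2)@n))
print("flare ends",[cast("top",L(*p),.051)[:2] for p in [(730,148),(680,437)]])
mid=(a2+b2)/2; print("d",d,"origin from x=-177:",mid+.177*d)
print("fr bottle shoulder corners",[cast("top",L(*p),.076)[:2] for p in [(268,145),(243,292)]])
for z in(.112,.117,.122):print("cap c",cast("top",L(167,197),z),cast("side",S(202,84),z),"rib",cast("top",L(190,166),z),cast("side",S(226,80),z))
for n,z in[("jar",0)]: pass
E
```

```text
[ 0.4324 -0.1352] -98.24899471171558 [np.float64(0.06344449576850442), np.float64(0.06580766553749091), np.float64(0.06271505495925742), np.float64(0.06377638358788977)]
[ 0.4612 -0.2959] -117.68350235482163 [np.float64(0.06211907763368113), np.float64(0.06252301063193973), np.float64(0.060246719417816064), np.float64(0.061984559784226366)]
rim side [ 0.4347 -0.1356  0.1   ] [ 0.4647 -0.2947  0.1   ]
[0.5566 0.2182] [0.5181 0.0085] [0.4827 0.2312] [0.4461 0.0258] 79.59302098919233 79.89460500794556
w 0.07506573787934662 0.0739555999885594
flare ends [array([ 0.5334, -0.0483]), array([ 0.4097, -0.0226])]
d [0.1781 0.984 ] origin from x=-177: [0.5136 0.1913]
fr bottle shoulder corners [array([0.5385, 0.1499]), array([0.4763, 0.1619])]
cap c [0.5154 0.1894 0.112 ] [0.516  0.1936 0.112 ] rib [0.528  0.1796 0.112 ] [0.5286 0.1933 0.112 ]
cap c [0.5151 0.1888 0.117 ] [0.5143 0.1856 0.117 ] rib [0.5276 0.1791 0.117 ] [0.5268 0.1853 0.117 ]
cap c [0.5148 0.1883 0.122 ] [0.5126 0.1776 0.122 ] rib [0.5273 0.1786 0.122 ] [0.525  0.1773 0.122 ]
```

```bash
python3 - <<'E'
import cv2
im=cv2.imread('pics/top0.png')
cv2.imwrite('pics/top0_cap.png',cv2.resize(im[245:300,230:285],None,fx=10,fy=10,interpolation=cv2.INTER_CUBIC))
im=cv2.imread('pics/side0.png')
cv2.imwrite('pics/side0_cap.png',cv2.resize(im[185:255,240:310],None,fx=8,fy=8,interpolation=cv2.INTER_CUBIC))
E
```

```text
(no output)
```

View pics/top0_cap.png

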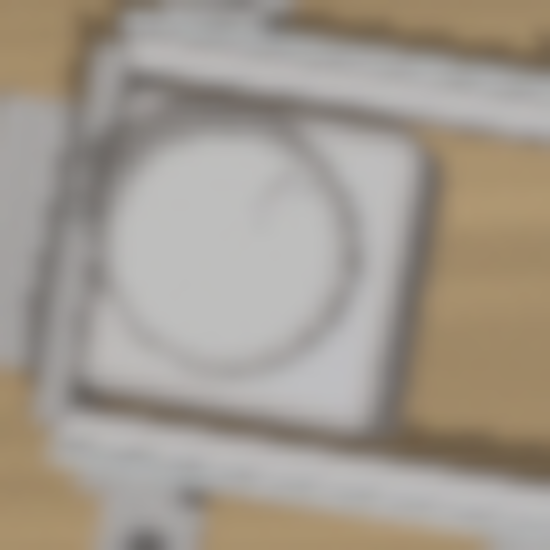

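View pics/side0_cap.png

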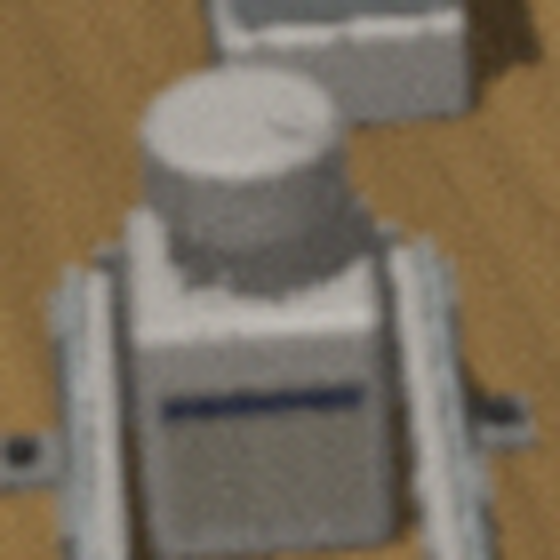

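Request:
jog_arm(series=[{"fingers":-1,"spin":9.85},{"spin":9.85,"fingers":-1},{"spin":9.85,"fingers":-1},{"spin":9.85,"fingers":-1},{"spin":9.85,"fingers":-1},{"spin":9.85,"fingers":-1},{"spin":9.85,"fingers":-1},{"spin":9.85,"fingers":-1}], grip_force=20)

```text
schema error: expected keys fingers, dx, dy, dz, spin
```

Request:
jog_arm(series=[{"fingers":-1,"dx":0.023,"dy":0.049},{"fingers":-1,"dx":0.023,"dy":0.049},{"fingers":-1,"dx":0.023,"dy":0.049},{"fingers":-1,"dx":0.023,"dy":0.049},{"fingers":-1,"dx":0.023,"dy":0.049},{"fingers":-1,"dx":0.023,"dy":0.049},{"fingers":-1,"dx":0.023,"dy":0.049},{"fingers":-1,"dx":0.023,"dy":0.049},{"fingers":-1,"dx":0.023,"dy":0.049},{"fingers":-1,"dx":0.023,"dy":0.049},{"fingers":-1,"dx":0.023,"dy":0.049},{"fingers":-1,"dx":0.023,"dy":0.049},{"fingers":-1,"dx":0.023,"dy":0.049},{"fingers":-1,"dx":0.023,"dy":0.049},{"fingers":-1}])

```text
schema error: expected keys fingers, dx, dy, dz, spin
```

Request:
jog_arm(series=[{"fingers":-1,"dx":0,"dy":0,"dz":0,"spin":9.85},{"fingers":-1,"dx":0,"dy":0,"dz":0,"spin":9.85},{"fingers":-1,"dx":0,"dy":0,"dz":0,"spin":9.85},{"fingers":-1,"dx":0,"dy":0,"dz":0,"spin":9.85},{"fingers":-1,"dx":0,"dy":0,"dz":0,"spin":9.85},{"fingers":-1,"dx":0,"dy":0,"dz":0,"spin":9.85},{"fingers":-1,"dx":0,"dy":0,"dz":0,"spin":9.85},{"fingers":-1,"dx":0,"dy":0,"dz":0,"spin":9.85}], grip_force=20)

```text
t: 1.15
tcp_pos: [0.207, 0.5894, 0.2242]
tcp_rot: [3.132, -0.232, -0.0]
wrist_force: [-1.0, 0.6, 0.7]
finger_gap: 0.085
```

Request:
jog_arm(series=[{"fingers":-1,"dx":0.023,"dy":0.049,"dz":0,"spin":0},{"fingers":-1,"dx":0.023,"dy":0.049,"dz":0,"spin":0},{"fingers":-1,"dx":0.023,"dy":0.049,"dz":0,"spin":0},{"fingers":-1,"dx":0.023,"dy":0.049,"dz":0,"spin":0},{"fingers":-1,"dx":0.023,"dy":0.049,"dz":0,"spin":0},{"fingers":-1,"dx":0.023,"dy":0.049,"dz":0,"spin":0},{"fingers":-1,"dx":0.023,"dy":0.049,"dz":0,"spin":0},{"fingers":-1,"dx":0.023,"dy":0.049,"dz":0,"spin":0},{"fingers":-1,"dx":0.023,"dy":0.049,"dz":0,"spin":0},{"fingers":-1,"dx":0.023,"dy":0.049,"dz":0,"spin":0},{"fingers":-1,"dx":0.023,"dy":0.049,"dz":0,"spin":0},{"fingers":-1,"dx":0.023,"dy":0.049,"dz":0,"spin":0},{"fingers":-1,"dx":0.023,"dy":0.049,"dz":0,"spin":0},{"fingers":-1,"dx":0.023,"dy":0.049,"dz":0,"spin":0},{"fingers":-1,"dx":0,"dy":0,"dz":0,"spin":0}])

```text
t: 3.02
tcp_pos: [0.4295, -0.1381, 0.2245]
tcp_rot: [3.133, -0.23, 0.001]
wrist_force: [0.0, -0.0, -0.3]
finger_gap: 0.0855
```

```bash
python3 - <<'E'
from h import *
s=bot.observe();print(s['t'],s['tcp_pos'],s['tcp_rot'],s['qpos'])
cv2.imwrite("pics/w1.png",bot.grab_frame("wrist")[:,:,::-1])
E
```

```text
3.025 [ 0.4295 -0.1381  0.2245] [ 3.1325 -0.2303  0.0014] [-0.3373  0.1644  2.0002 -0.0005  0.9759 -0.1903]
```

View pics/w1.png

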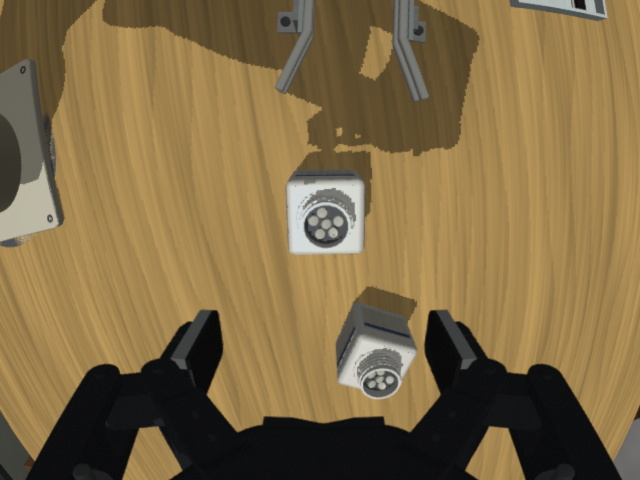

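```bash
cat >> h.py <<'E'
from scipy.spatial.transform import Rotation as Ro
W=bot.camera_params("wrist");HE=np.array(W["hand_eye"]);WK=np.array(W["K"])
def wcast(uv,z,pos,rot):
    d=(np.array(uv,float)-WK[:2,2]);r=np.linalg.norm(d);th=r/WK[0,0]
    v=np.array([*(d/max(r,1e-9)*np.sin(th)),np.cos(th)])
    R=Ro.from_rotvec(rot).as_matrix();o=R@HE[:3,3]+pos;w=R@HE[:3,:3]@v
    return o+w*(z-o[2])/w[2]
E
python3 - <<'E'
from h import *
pos=[0.4295,-0.1381,0.2245];rot=[ 3.1325,-0.2303,0.0014]
f=lambda u,v,z:wcast((u,v),z,pos,rot)
c=[f(u,v,.074) for u,v in[(288,181),(364,181),(363,253),(289,252)]]
print(np.mean(c,0),[np.linalg.norm(c[i]-c[i-1]) for i in range(4)],np.degrees(np.arctan2(*(c[1]-c[0])[:2][::-1])),np.degrees(np.arctan2(*(c[2]-c[3])[:2][::-1])))
print("rim",f(326,225,.1))
c=[f(u,v,.074) for u,v in[(358,312),(412,343),(389,390),(338,382)]];print(np.mean(c,0),f(381,382,.1))
print("rail",f(306,33,.051),f(399,33,.051), "ends",f(281,90,.051),f(422,98,.051))
E
```

```text
[ 0.4326 -0.1346  0.074 ] [np.float64(0.061397564510491526), np.float64(0.06204343009057396), np.float64(0.06239817557961826), np.float64(0.06372308629554418)] -8.455324219513187 -9.352640037809522
rim [ 0.4324 -0.1338  0.1   ]
[ 0.4595 -0.2834  0.074 ] [ 0.4618 -0.2929  0.1   ]
rail [0.4392 0.0244 0.051 ] [0.5186 0.015  0.051 ] ends [ 0.4106 -0.0227  0.051 ] [ 0.5305 -0.0452  0.051 ]
```

Request:
jog_arm(series=[{"fingers":-1,"dx":0.0025,"dy":-0.003,"dz":0.04,"spin":0},{"fingers":-1,"dx":0,"dy":0,"dz":0.04,"spin":0},{"fingers":-1,"dx":0,"dy":0,"dz":0.04,"spin":0},{"fingers":-1,"dx":0,"dy":0,"dz":0.025,"spin":0},{"fingers":-1,"dx":0,"dy":0,"dz":0.015,"spin":0},{"fingers":1,"dx":0,"dy":0,"dz":0,"spin":0},{"fingers":1,"dx":0,"dy":0,"dz":0,"spin":0},{"fingers":1,"dx":0,"dy":0,"dz":0,"spin":0},{"fingers":1,"dx":0,"dy":0,"dz":0,"spin":0}], grip_force=20)

```text
t: 4.2
tcp_pos: [0.4327, -0.1328, 0.0679]
tcp_rot: [3.133, -0.223, 0.005]
wrist_force: [-6.4, 1.7, 33.1]
finger_gap: 0.0381
```

```bash
python3 - <<'E'
from h import *
s=bot.observe();print(s['t'],s['tcp_pos'],s['tcp_rot'],s['finger_gap'],s['wrist_force'])
im=bot.grab_frame("side")[:,:,::-1]
cv2.imwrite("pics/s1.png",cv2.resize(im[150:470,200:420],None,fx=2.5,fy=1.8))
cv2.imwrite("pics/s1.png",cv2.resize(im[180:470,160:480],None,fx=2,fy=2))
E
```

```text
4.2 [ 0.4327 -0.1328  0.0679] [ 3.1328 -0.2234  0.0049] 0.038122678096950906 [-6.3794  1.6548 33.0509]
```

View pics/s1.png

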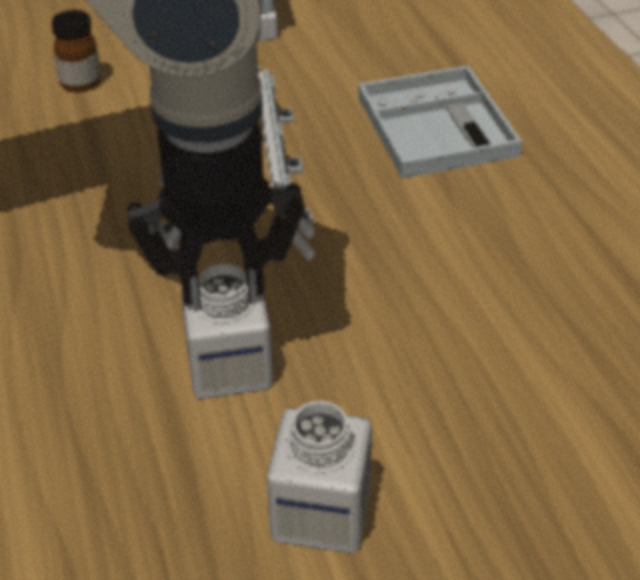

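```bash
python3 - <<'E'
from h import *
print(proj("side",[.4327,-.1328,.0679]),proj("side",[.4327,-.1328,.1]))
cv2.imwrite("pics/w2.png",bot.grab_frame("wrist")[:,:,::-1])
s=bot.observe();print(s['t'],s['tcp_pos'],s['tcp_rot'],s['finger_gap'],s['wrist_force'])
E
```

```text
[271.5746 333.1597] [270.3753 318.5481]
4.3 [ 0.4327 -0.1328  0.0679] [ 3.1328 -0.2234  0.0051] 0.037810510022793405 [-6.9369  3.1543 32.7699]
```

View pics/w2.png

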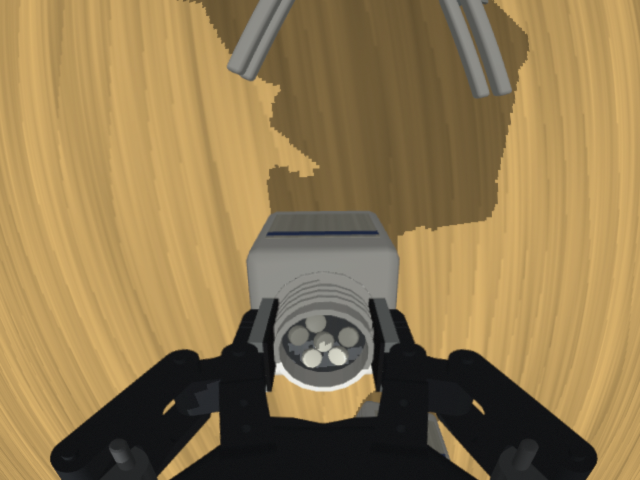

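```bash
python3 - <<'E'
from h import *
pos=[.4327,-.1328,.0679];rot=[3.1328,-.2234,.005]
for z in(.1,.09,.08,.06):
  a,b=wcast((275,345),z,pos,rot),wcast((374,345),z,pos,rot);print(z,(a+b)/2,np.linalg.norm(a-b))
for z in (.076,.06):
  a,b=wcast((248,262),z,pos,rot),wcast((398,262),z,pos,rot);print(z,(a+b)/2,np.linalg.norm(a-b))
E
```

```text
0.1 [ 0.4332 -0.1319  0.1   ] 0.03757435452584248
0.09 [ 0.4323 -0.1386  0.09  ] 0.040766863243376916
0.08 [ 0.4314 -0.1453  0.08  ] 0.043959371960911306
0.06 [ 0.4296 -0.1587  0.06  ] 0.05034438939598015
0.076 [ 0.4362 -0.1075  0.076 ] 0.062153960328590434
0.06 [ 0.4354 -0.1137  0.06  ] 0.06917227895252126
```

Request:
jog_arm(series=[{"fingers":-1,"dx":0,"dy":0,"dz":0,"spin":0},{"fingers":-1,"dx":0,"dy":0,"dz":0,"spin":0},{"fingers":-1,"dx":0,"dy":0,"dz":0,"spin":0},{"fingers":-1,"dx":0,"dy":0,"dz":0,"spin":0}])

```text
t: 4.8
tcp_pos: [0.4314, -0.1324, 0.0645]
tcp_rot: [-3.134, 0.223, 0.0]
wrist_force: [0.5, -0.1, -0.7]
finger_gap: 0.0856
```

```bash
python3 - <<'E'
from h import *
s=bot.observe();print(s['t'],s['tcp_pos'],s['tcp_rot'],s['finger_gap'],s['wrist_force'])
cv2.imwrite("pics/w3.png",bot.grab_frame("wrist")[:,:,::-1])
im=bot.grab_frame("side")[:,:,::-1]
cv2.imwrite("pics/s3.png",cv2.resize(im[180:470,160:480],None,fx=2,fy=2))
E
```

```text
4.8 [ 0.4314 -0.1324  0.0645] [-3.1336  0.2234  0.0003] 0.08555649285630186 [ 0.4588 -0.0516 -0.657 ]
```

View pics/w3.png

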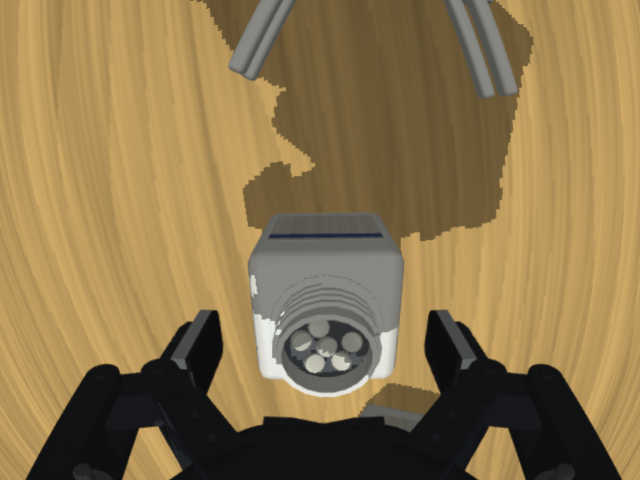

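View pics/s3.png

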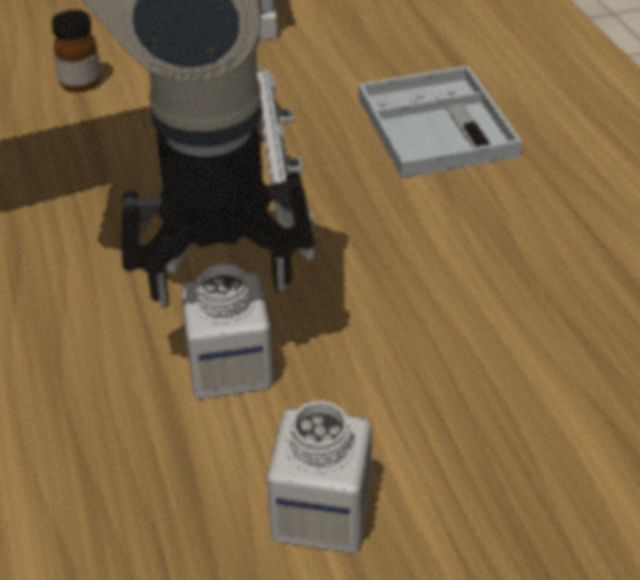

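```bash
python3 - <<'E'
from h import *
def wray(uv):
    d=(np.array(uv,float)-WK[:2,2]);r=np.linalg.norm(d);th=r/WK[0,0]
    return HE[:3,3],HE[:3,:3]@np.array([*(d/r*np.sin(th)),np.cos(th)])
for uv,x in[((217,312),-.0428),((428,312),.0428),((193,382),-.0428),((222,350),-.0428)]:
    o,v=wray(uv);print(uv,o+v*(x-o[0])/v[0])
E
python3 - <<'E'
import cv2
im=cv2.imread('pics/s3.png');cv2.imwrite('pics/s3c.png',cv2.resize(im[160:420,80:360],None,fx=2.5,fy=2.3))
E
```

```text
(217, 312) [-0.0428 -0.0092 -0.0219]
(428, 312) [ 0.0428 -0.0078 -0.0198]
(193, 382) [-0.0428 -0.0024 -0.0586]
(222, 350) [-0.0428  0.0089 -0.0228]
```

View pics/s3c.png

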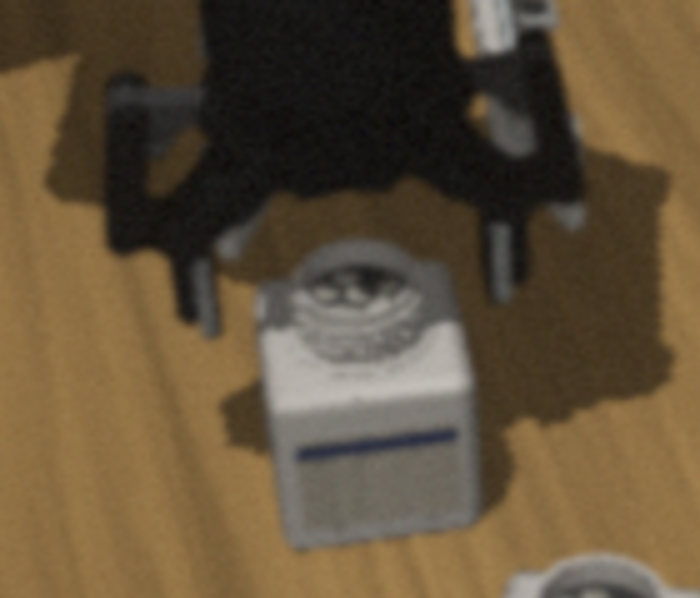

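```bash
python3 - <<'E'
from h import *
R=Ro.from_rotvec([-3.1336,.2234,.0003]).as_matrix();p=np.array([.4314,-.1324,.0645])
for uv in[(241.6,332.8),(300,325.2)]:
  for z in(.05,.065,.075,.085,.095): print(uv,z,R.T@(cast("side",uv,z)-p))
im=bot.grab_frame("top")[:,:,::-1];cv2.imwrite("pics/t4.png",cv2.resize(im[230:360,340:540],None,fx=4,fy=4,interpolation=cv2.INTER_CUBIC))
E
```

```text
(241.6, 332.8) 0.05 [-0.0469 -0.0281  0.0145]
(241.6, 332.8) 0.065 [-0.0466 -0.0125 -0.0005]
(241.6, 332.8) 0.075 [-0.0464 -0.0021 -0.0105]
(241.6, 332.8) 0.085 [-0.0462  0.0083 -0.0205]
(241.6, 332.8) 0.095 [-0.0459  0.0187 -0.0305]
(300, 325.2) 0.05 [ 0.0515 -0.0282  0.0145]
(300, 325.2) 0.065 [ 0.0497 -0.0126 -0.0005]
(300, 325.2) 0.075 [ 0.0485 -0.0022 -0.0105]
(300, 325.2) 0.085 [ 0.0473  0.0082 -0.0205]
(300, 325.2) 0.095 [ 0.0461  0.0186 -0.0305]
```

View pics/t4.png

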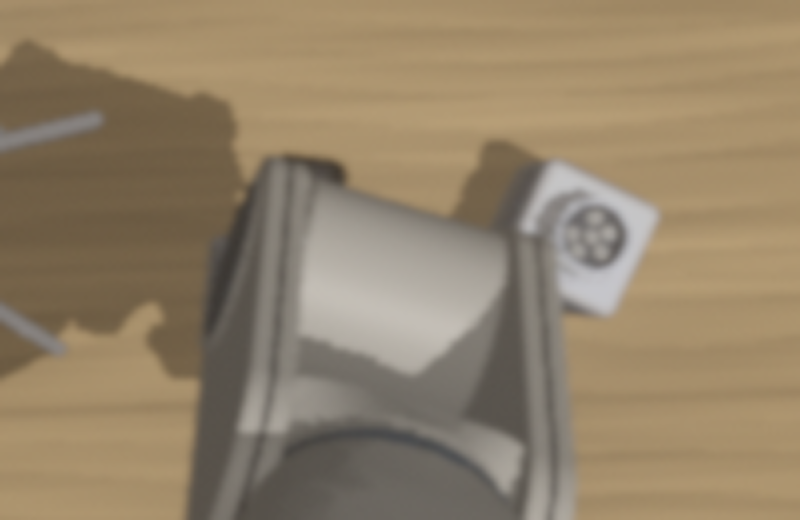

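Request:
jog_arm(series=[{"fingers":-1,"dx":0.001,"dy":0.002,"dz":0.018,"spin":0},{"fingers":-1,"dx":0,"dy":0,"dz":0.016,"spin":0},{"fingers":-1,"dx":0,"dy":0,"dz":0,"spin":0},{"fingers":-1,"dx":0,"dy":0,"dz":0,"spin":0},{"fingers":1,"dx":0,"dy":0,"dz":0,"spin":0},{"fingers":1,"dx":0,"dy":0,"dz":0,"spin":0},{"fingers":1,"dx":0,"dy":0,"dz":0,"spin":0}], grip_force=20)

```text
t: 5.82
tcp_pos: [0.4325, -0.1347, 0.031]
tcp_rot: [3.133, -0.223, 0.001]
wrist_force: [-0.6, 1.2, 6.9]
finger_gap: 0.0656
```

```bash
python3 - <<'E'
from h import *
s=bot.observe();print(s['t'],s['tcp_pos'],s['tcp_rot'],s['finger_gap'],s['wrist_force'])
cv2.imwrite("pics/w5.png",bot.grab_frame("wrist")[:,:,::-1])
E
```

```text
5.825 [ 0.4325 -0.1347  0.031 ] [ 3.1334 -0.2232  0.0013] 0.06556229521736831 [-0.6404  1.2043  6.8532]
```

View pics/w5.png

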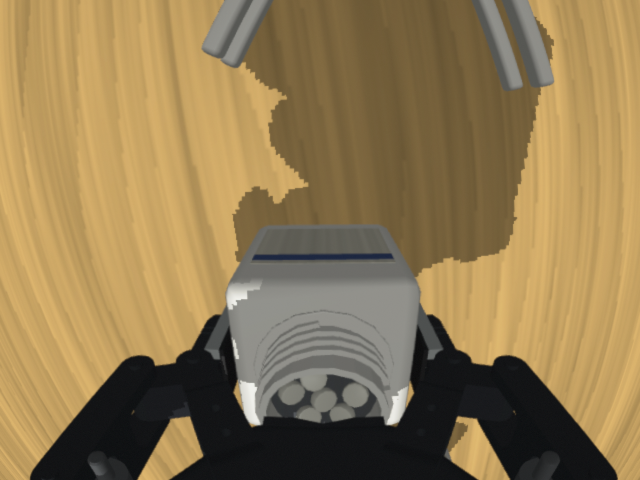

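Request:
jog_arm(series=[{"fingers":1,"dx":0,"dy":0,"dz":-0.001,"spin":2},{"fingers":1,"dx":0.0035,"dy":-0.018,"dz":0,"spin":0},{"fingers":1,"dx":0.0035,"dy":-0.018,"dz":0,"spin":0},{"fingers":1,"dx":0.0035,"dy":-0.018,"dz":0,"spin":0},{"fingers":1,"dx":0.0035,"dy":-0.018,"dz":0,"spin":0},{"fingers":1,"dx":0.0035,"dy":-0.018,"dz":0,"spin":0},{"fingers":1,"dx":0.0035,"dy":-0.02,"dz":0,"spin":0},{"fingers":1,"dx":0,"dy":0,"dz":0,"spin":0},{"fingers":1,"dx":0,"dy":0,"dz":0,"spin":0}])

```text
t: 7.0
tcp_pos: [0.4717, -0.0302, 0.0314]
tcp_rot: [3.129, -0.278, -0.001]
wrist_force: [-0.7, 0.0, -2.1]
finger_gap: 0.066
```

```bash
python3 - <<'E'
from h import *
s=bot.observe();print(s['t'],s['tcp_pos'],s['tcp_rot'],s['finger_gap'],s['wrist_force'])
cv2.imwrite("pics/w6.png",bot.grab_frame("wrist")[:,:,::-1])
im=bot.grab_frame("side")[:,:,::-1];cv2.imwrite("pics/s6.png",cv2.resize(im[150:400,180:400],None,fx=3,fy=2.4))
E
```

```text
7.0 [ 0.4717 -0.0302  0.0314] [ 3.1292 -0.2783 -0.0011] 0.06602104599540144 [-0.7391  0.0174 -2.1366]
```

View pics/w6.png

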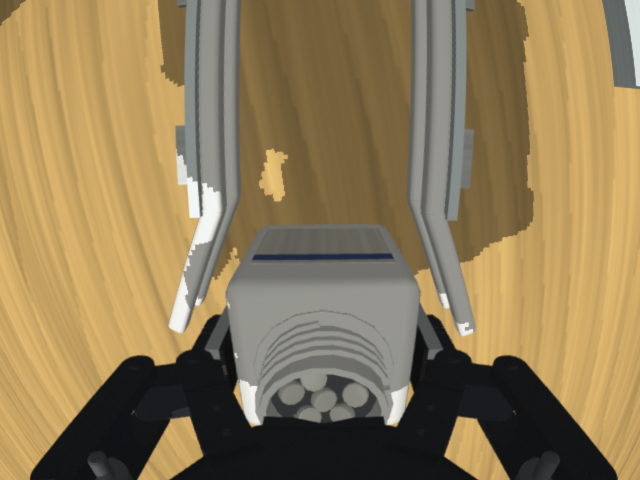

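View pics/s6.png

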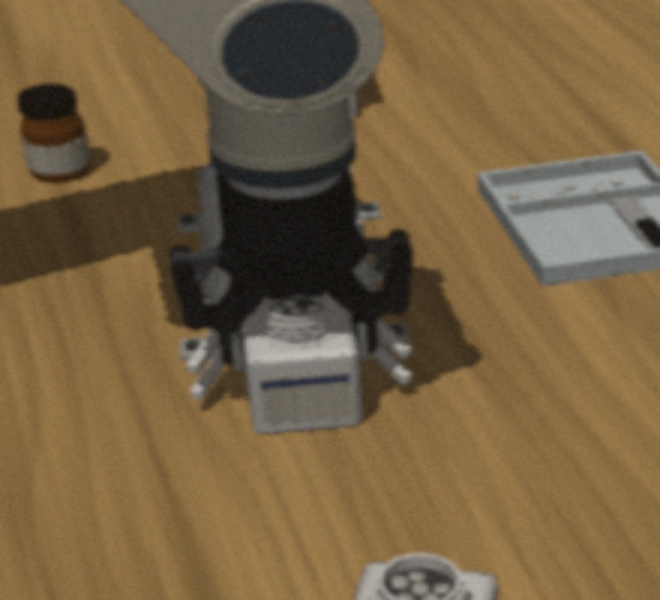

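Request:
jog_arm(series=[{"fingers":-0.78,"dx":0,"dy":0,"dz":0,"spin":0},{"fingers":-0.78,"dx":0,"dy":0,"dz":0,"spin":0},{"fingers":-0.78,"dx":0,"dy":0,"dz":-0.015,"spin":0},{"fingers":-0.78,"dx":0,"dy":0,"dz":-0.04,"spin":0},{"fingers":-0.78,"dx":0,"dy":0,"dz":-0.035,"spin":0},{"fingers":-0.78,"dx":0,"dy":0,"dz":0,"spin":0},{"fingers":0.5,"dx":0,"dy":0.03,"dz":0,"spin":0},{"fingers":0.5,"dx":0,"dy":0.03,"dz":0,"spin":0},{"fingers":0.5,"dx":0,"dy":0.005,"dz":0,"spin":0},{"fingers":0.5,"dx":0,"dy":0,"dz":0,"spin":0},{"fingers":0.5,"dx":0,"dy":0,"dz":0,"spin":0}])

```text
t: 8.48
tcp_pos: [0.4607, -0.0933, 0.1214]
tcp_rot: [-3.129, 0.277, 0.001]
wrist_force: [0.3, 0.5, 0.1]
finger_gap: 0.0215
```

```bash
python3 - <<'E'
from h import *
s=bot.observe();print(s['t'],s['tcp_pos'],s['tcp_rot'],s['finger_gap'],s['wrist_force'])
cv2.imwrite("pics/w7.png",bot.grab_frame("wrist")[:,:,::-1])
E
```

```text
8.475 [ 0.4607 -0.0933  0.1214] [-3.1291  0.2772  0.0006] 0.02151367501023757 [0.331  0.4582 0.1007]
```

View pics/w7.png

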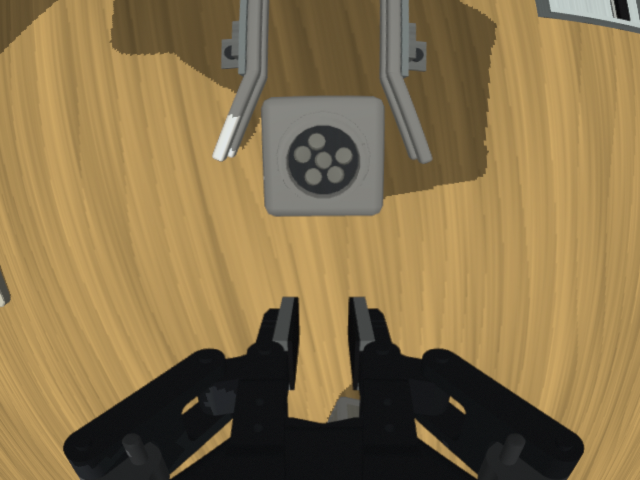

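Request:
jog_arm(series=[{"fingers":0.5,"dx":0,"dy":0,"dz":0.045,"spin":0},{"fingers":0.5,"dx":0,"dy":0,"dz":0.045,"spin":0},{"fingers":0.5,"dx":0,"dy":0,"dz":0,"spin":0},{"fingers":0.5,"dx":0,"dy":0,"dz":0,"spin":0},{"fingers":0.5,"dx":0,"dy":-0.01,"dz":0,"spin":0},{"fingers":0.5,"dx":0,"dy":-0.01,"dz":0,"spin":0},{"fingers":0.5,"dx":0,"dy":-0.01,"dz":0,"spin":0},{"fingers":0.5,"dx":0,"dy":-0.012,"dz":0,"spin":0},{"fingers":0.5,"dx":0,"dy":-0.015,"dz":0,"spin":0},{"fingers":0.5,"dx":0,"dy":-0.015,"dz":0,"spin":0},{"fingers":0.5,"dx":0,"dy":-0.015,"dz":0,"spin":0},{"fingers":0.5,"dx":0,"dy":-0.015,"dz":0,"spin":0},{"fingers":0.5,"dx":0,"dy":-0.015,"dz":0,"spin":0},{"fingers":0.5,"dx":0,"dy":-0.01,"dz":0,"spin":0},{"fingers":0.5,"dx":0,"dy":0,"dz":0,"spin":0}])

```text
t: 10.4
tcp_pos: [0.4833, 0.0318, 0.0315]
tcp_rot: [-3.129, 0.276, -0.0]
wrist_force: [0.5, 0.1, -0.0]
finger_gap: 0.0211
```

```bash
python3 - <<'E'
from h import *
s=bot.observe();print(s['t'],s['tcp_pos'],s['tcp_rot'],s['finger_gap'],s['wrist_force'])
cv2.imwrite("pics/w8.png",bot.grab_frame("wrist")[:,:,::-1])
im=bot.grab_frame("side")[:,:,::-1];cv2.imwrite("pics/s8.png",cv2.resize(im[150:400,180:400],None,fx=3,fy=2.4))
E
```

```text
10.4 [0.4833 0.0318 0.0315] [-3.1293  0.2763 -0.0002] 0.021135415246344554 [ 0.5359  0.0988 -0.0179]
```

View pics/w8.png

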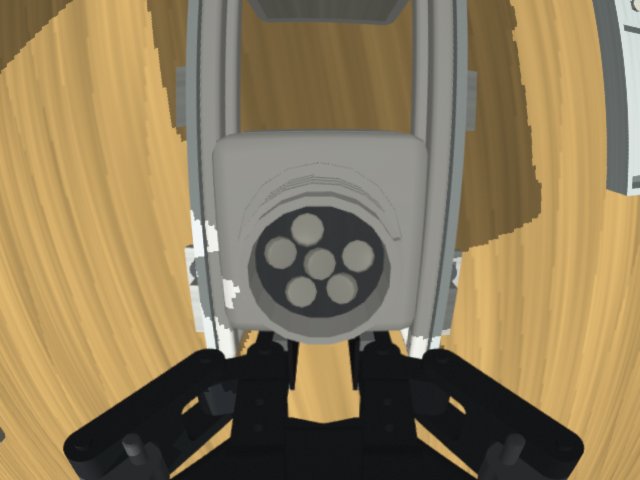

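View pics/s8.png

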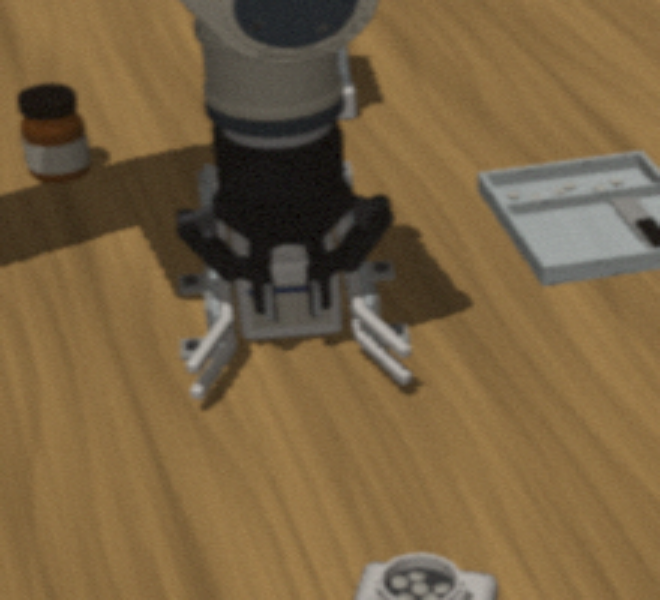

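Request:
jog_arm(series=[{"fingers":0.5,"dx":0,"dy":-0.014,"dz":0,"spin":0},{"fingers":0.5,"dx":0,"dy":-0.014,"dz":0,"spin":0},{"fingers":0.5,"dx":0,"dy":-0.012,"dz":0,"spin":0},{"fingers":0.5,"dx":0,"dy":-0.004,"dz":0,"spin":0},{"fingers":0.5,"dx":0,"dy":-0.003,"dz":0,"spin":0},{"fingers":0.5,"dx":0,"dy":0,"dz":0,"spin":0}])

```text
t: 11.25
tcp_pos: [0.4915, 0.0774, 0.0315]
tcp_rot: [-3.129, 0.278, -0.0]
wrist_force: [-0.0, 0.2, -0.4]
finger_gap: 0.0212
```

```bash
python3 - <<'E'
from h import *
s=bot.observe();print(s['t'],s['tcp_pos'],s['tcp_rot'],s['finger_gap'],s['wrist_force'])
cv2.imwrite("pics/w9.png",bot.grab_frame("wrist")[:,:,::-1])
E
```

```text
11.25 [0.4915 0.0774 0.0315] [-3.1292  0.2779 -0.0002] 0.021160384440849653 [-0.0231  0.2015 -0.4218]
```

View pics/w9.png

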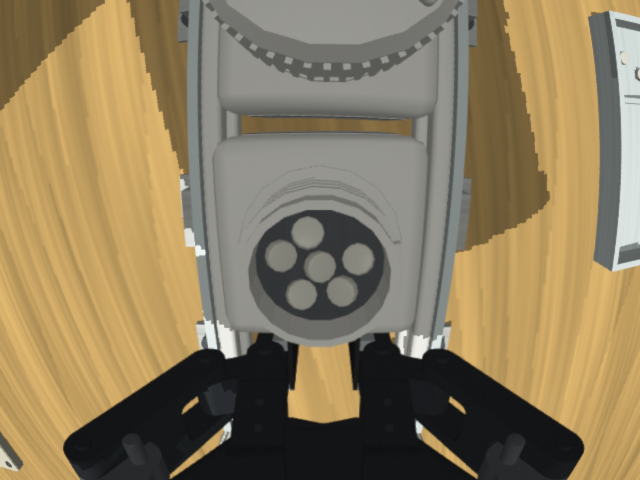

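Request:
jog_arm(series=[{"fingers":0.5,"dx":0,"dy":-0.003,"dz":0,"spin":0},{"fingers":0.5,"dx":0,"dy":-0.002,"dz":0,"spin":0},{"fingers":0.5,"dx":0,"dy":-0.001,"dz":0,"spin":0},{"fingers":0.5,"dx":0,"dy":0,"dz":0,"spin":0}])

```text
t: 11.8
tcp_pos: [0.4925, 0.0832, 0.0315]
tcp_rot: [-3.129, 0.278, 0.0]
wrist_force: [0.0, -0.4, 0.1]
finger_gap: 0.0213
```

```bash
python3 - <<'E'
from h import *
s=bot.observe();print(s['t'],s['tcp_pos'],s['tcp_rot'],s['finger_gap'],s['wrist_force'])
cv2.imwrite("pics/w10.png",bot.grab_frame("wrist")[:,:,::-1])
E
```

```text
11.8 [0.4925 0.0832 0.0315] [-3.1292  0.2781  0.    ] 0.02133927302620808 [ 0.0157 -0.4063  0.1463]
```

View pics/w10.png

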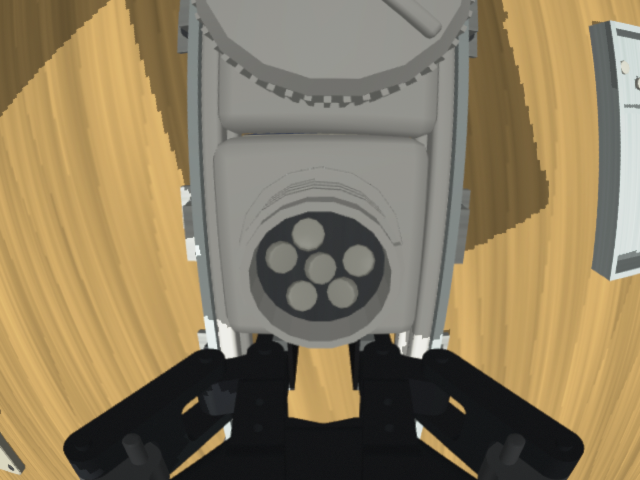

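Request:
jog_arm(series=[{"fingers":0.5,"dx":0,"dy":-0.0015,"dz":0,"spin":0},{"fingers":0.5,"dx":0,"dy":-0.0015,"dz":0,"spin":0},{"fingers":0.5,"dx":0,"dy":0,"dz":0,"spin":0}])

```text
t: 12.22
tcp_pos: [0.493, 0.0862, 0.0315]
tcp_rot: [3.129, -0.278, -0.0]
wrist_force: [-0.2, -1.8, -0.2]
finger_gap: 0.0216
```

```bash
python3 - <<'E'
from h import *
s=bot.observe();print(s['t'],s['tcp_pos'],s['wrist_force'])
cv2.imwrite("pics/w11.png",bot.grab_frame("wrist")[:,:,::-1])
E
```

```text
12.225 [0.493  0.0862 0.0315] [-0.1875 -1.8326 -0.1996]
```

View pics/w11.png

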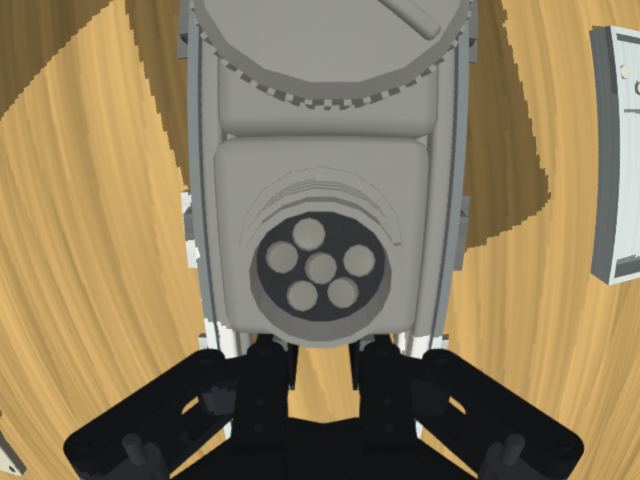

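Request:
jog_arm(series=[{"fingers":0.5,"dx":0,"dy":0.015,"dz":0,"spin":0},{"fingers":0.5,"dx":0,"dy":0.02,"dz":-0.02,"spin":0},{"fingers":-1,"dx":0,"dy":0.02,"dz":-0.05,"spin":0},{"fingers":-1,"dx":0.005,"dy":0.03,"dz":-0.05,"spin":5},{"fingers":-1,"dx":0.005,"dy":0.04,"dz":-0.05,"spin":5},{"fingers":-1,"dx":0.005,"dy":0.05,"dz":0,"spin":5},{"fingers":-1,"dx":0.0,"dy":0.055,"dz":0,"spin":3},{"fingers":-1,"dx":-0.01,"dy":0.055,"dz":0,"spin":0},{"fingers":-1,"dx":-0.01,"dy":0.055,"dz":0,"spin":0},{"fingers":-1,"dx":0,"dy":0.03,"dz":0,"spin":0},{"fingers":-1,"dx":0,"dy":0,"dz":0,"spin":0},{"fingers":-1,"dx":0,"dy":0,"dz":0,"spin":0}])

```text
t: 13.78
tcp_pos: [0.3577, -0.2495, 0.2001]
tcp_rot: [-3.047, 0.765, 0.0]
wrist_force: [0.7, 0.1, -0.1]
finger_gap: 0.0852
```

```bash
python3 - <<'E'
from h import *
s=bot.observe();print(s['t'],s['tcp_pos'],s['tcp_rot'],s['wrist_force'])
cv2.imwrite("pics/w12.png",bot.grab_frame("wrist")[:,:,::-1])
im=bot.grab_frame("top")[:,:,::-1];cv2.imwrite("pics/t12.png",cv2.resize(im[230:330,220:380],None,fx=5,fy=5,interpolation=cv2.INTER_CUBIC))
E
```

```text
13.775 [ 0.3577 -0.2495  0.2001] [-3.0466  0.7653  0.    ] [ 0.663   0.1216 -0.084 ]
```

View pics/w12.png

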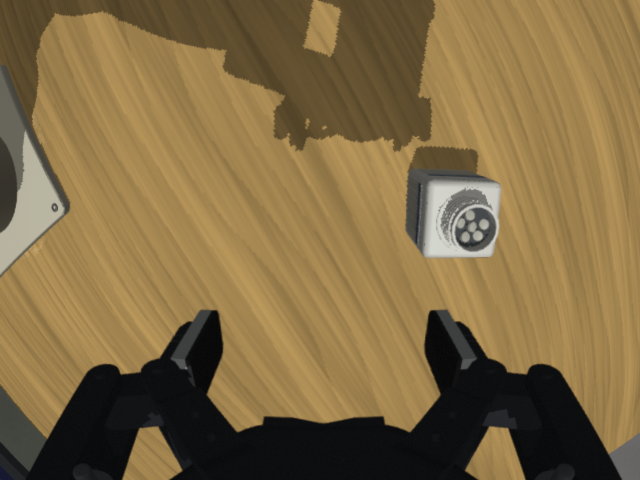

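View pics/t12.png

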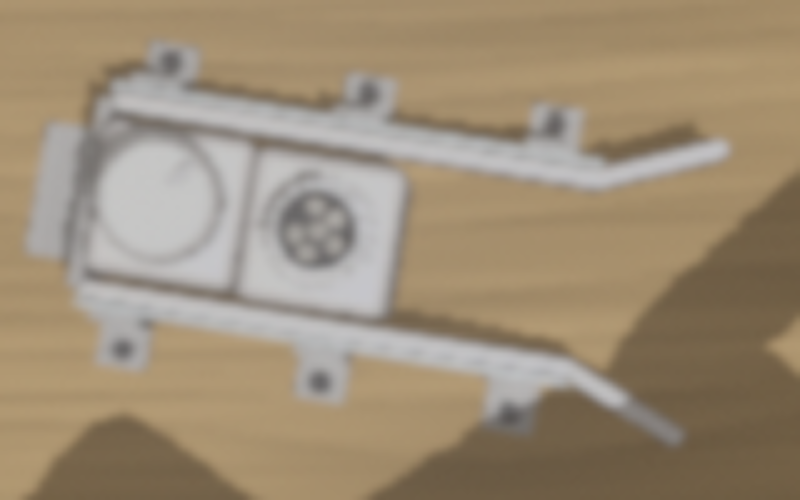

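```bash
python3 - <<'E'
from h import *
pos=np.array([.3577,-.2495,.2001]);rot=[-3.0466,.7653,0]
c=[wcast(p,.074,pos,rot) for p in[(427,180),(500,181),(495,257),(426,257)]]
m=np.mean(c,0);r=wcast((474,225),.1,pos,rot)
print(m,r,[np.degrees(np.arctan2(*(b-a)[:2][::-1])) for a,b in((c[0],c[1]),(c[3],c[2]))],[np.degrees(np.arctan2(*(b-a)[:2][::-1]))+90 for a,b in((c[0],c[3]),(c[1],c[2]))],[np.linalg.norm(c[i]-c[i-1]) for i in range(4)])
R=Ro.from_rotvec(rot).as_matrix()
print("tool delta",R.T@((m+r)/2-pos), "phi",np.degrees(np.arctan2(R[1,0],R[0,0])))
E
```

```text
[ 0.4617 -0.2947  0.074 ] [ 0.4614 -0.2913  0.1   ] [np.float64(-26.62238222881605), np.float64(-28.848822786075345)] [np.float64(-24.637262568366253), np.float64(-24.699238098246553)] [np.float64(0.06291473284075003), np.float64(0.0631518794975757), np.float64(0.06536959062315802), np.float64(0.06321396850977351)]
tool delta [ 0.1121 -0.0107  0.1131] phi -28.20166115996778
```

Request:
jog_arm(series=[{"fingers":-1,"dx":0.056,"dy":-0.005,"dz":0,"spin":0},{"fingers":-1,"dx":0.056,"dy":-0.004,"dz":0,"spin":-1},{"fingers":-1,"dx":0,"dy":0,"dz":0,"spin":0},{"fingers":-1,"dx":0,"dy":0,"dz":0.05,"spin":0},{"fingers":-1,"dx":0,"dy":0,"dz":0.05,"spin":0},{"fingers":-1,"dx":0,"dy":0,"dz":0.04,"spin":0},{"fingers":-1,"dx":0,"dy":0,"dz":0.028,"spin":0},{"fingers":-1,"dx":0,"dy":0,"dz":0,"spin":0},{"fingers":-1,"dx":0,"dy":0,"dz":0,"spin":0},{"fingers":-1,"dx":0,"dy":0,"dz":0,"spin":0}])

```text
t: 15.12
tcp_pos: [0.4618, -0.2949, 0.0337]
tcp_rot: [3.053, -0.737, 0.004]
wrist_force: [0.4, -0.8, 0.2]
finger_gap: 0.085
```

```bash
python3 - <<'E'
from h import *
s=bot.observe();print(s['t'],s['tcp_pos'],s['tcp_rot'],s['wrist_force'])
cv2.imwrite("pics/w13.png",bot.grab_frame("wrist")[:,:,::-1])
E
```

```text
15.125 [ 0.4618 -0.2949  0.0337] [ 3.0531 -0.7368  0.0037] [ 0.4322 -0.8298  0.2387]
```

View pics/w13.png

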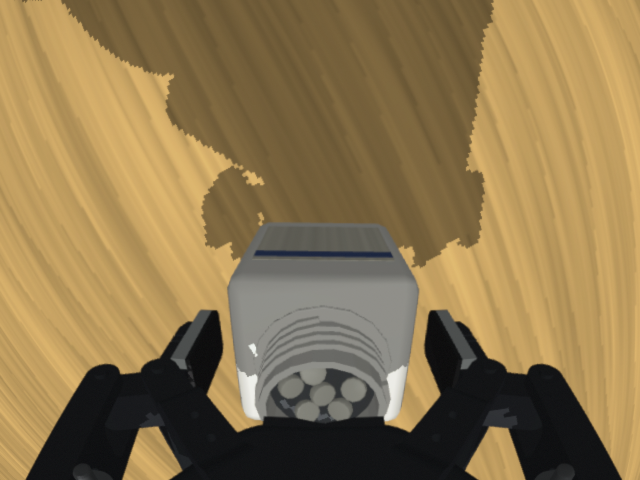

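Request:
jog_arm(series=[{"fingers":1,"dx":0,"dy":0,"dz":0,"spin":0},{"fingers":1,"dx":0,"dy":0,"dz":0,"spin":0},{"fingers":1,"dx":0,"dy":0,"dz":-0.001,"spin":0},{"fingers":1,"dx":0,"dy":0,"dz":0,"spin":-4.9},{"fingers":1,"dx":0,"dy":0,"dz":0,"spin":-6},{"fingers":1,"dx":0,"dy":0,"dz":0,"spin":-6},{"fingers":1,"dx":0,"dy":-0.01,"dz":0,"spin":0},{"fingers":1,"dx":-0.003,"dy":-0.02,"dz":0,"spin":0},{"fingers":1,"dx":-0.003,"dy":-0.02,"dz":0,"spin":0},{"fingers":1,"dx":-0.003,"dy":-0.02,"dz":0,"spin":0},{"fingers":1,"dx":-0.003,"dy":-0.02,"dz":0,"spin":0},{"fingers":1,"dx":-0.003,"dy":-0.02,"dz":0,"spin":0},{"fingers":1,"dx":-0.003,"dy":-0.02,"dz":0,"spin":0},{"fingers":1,"dx":-0.003,"dy":-0.02,"dz":0,"spin":0},{"fingers":1,"dx":-0.003,"dy":-0.02,"dz":0,"spin":0},{"fingers":1,"dx":-0.003,"dy":-0.02,"dz":0,"spin":0},{"fingers":1,"dx":-0.003,"dy":-0.01,"dz":0,"spin":0},{"fingers":1,"dx":0,"dy":0,"dz":0,"spin":0},{"fingers":1,"dx":0,"dy":0,"dz":0,"spin":0}])

```text
t: 17.55
tcp_pos: [0.4668, -0.0925, 0.0332]
tcp_rot: [-3.129, 0.281, 0.0]
wrist_force: [-0.5, 1.8, -0.7]
finger_gap: 0.0655
```

```bash
python3 - <<'E'
from h import *
s=bot.observe();print(s['t'],s['tcp_pos'],s['tcp_rot'],s['wrist_force'],s['finger_gap'])
cv2.imwrite("pics/w14.png",bot.grab_frame("wrist")[:,:,::-1])
R=Ro.from_rotvec(s['tcp_rot']).as_matrix();print("phi",np.degrees(np.arctan2(R[1,0],R[0,0])),R.T@(np.array([.4717,-.0302,.031])-s['tcp_pos']))
E
```

```text
17.55 [ 0.4668 -0.0925  0.0332] [-3.129   0.2808  0.0003] [-0.4508  1.8254 -0.7013] 0.06554869643430977
phi -10.257965138033455 [-0.0063 -0.0622  0.0022]
```

View pics/w14.png

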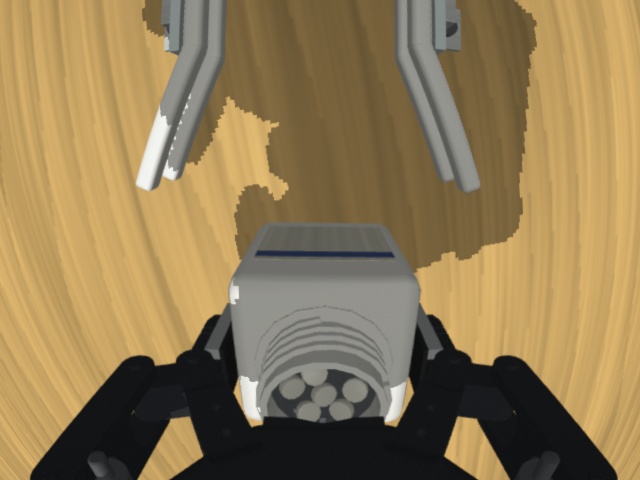

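Request:
jog_arm(series=[{"fingers":1,"dx":-0.002,"dy":-0.016,"dz":0,"spin":0},{"fingers":1,"dx":-0.002,"dy":-0.016,"dz":0,"spin":0},{"fingers":1,"dx":-0.001,"dy":-0.016,"dz":0,"spin":0},{"fingers":1,"dx":-0.001,"dy":-0.014,"dz":0,"spin":0},{"fingers":1,"dx":0,"dy":0,"dz":0,"spin":0},{"fingers":1,"dx":0,"dy":0,"dz":0,"spin":0},{"fingers":-0.78,"dx":0,"dy":0,"dz":0,"spin":0},{"fingers":-0.78,"dx":0,"dy":0,"dz":0,"spin":0},{"fingers":-0.78,"dx":0,"dy":0,"dz":-0.015,"spin":0},{"fingers":-0.78,"dx":0,"dy":0,"dz":-0.04,"spin":0},{"fingers":-0.78,"dx":0,"dy":0,"dz":-0.035,"spin":0},{"fingers":-0.78,"dx":0,"dy":0,"dz":0,"spin":0},{"fingers":0.5,"dx":0,"dy":0.03,"dz":0,"spin":0},{"fingers":0.5,"dx":0,"dy":0.03,"dz":0,"spin":0},{"fingers":0.5,"dx":0,"dy":0.005,"dz":0,"spin":0},{"fingers":0.5,"dx":0,"dy":0,"dz":0,"spin":0},{"fingers":0.5,"dx":0,"dy":0,"dz":0,"spin":0}])

```text
t: 19.73
tcp_pos: [0.4605, -0.0937, 0.123]
tcp_rot: [-3.129, 0.28, 0.001]
wrist_force: [-0.4, 1.2, -0.3]
finger_gap: 0.0215
```

```bash
python3 - <<'E'
from h import *
s=bot.observe();print(s['t'],s['tcp_pos'],s['tcp_rot'],s['wrist_force'],s['finger_gap'])
cv2.imwrite("pics/w15.png",bot.grab_frame("wrist")[:,:,::-1])
E
```

```text
19.725 [ 0.4605 -0.0937  0.123 ] [-3.1289  0.2799  0.0006] [-0.4023  1.1594 -0.3374] 0.0215346281181841
```

View pics/w15.png

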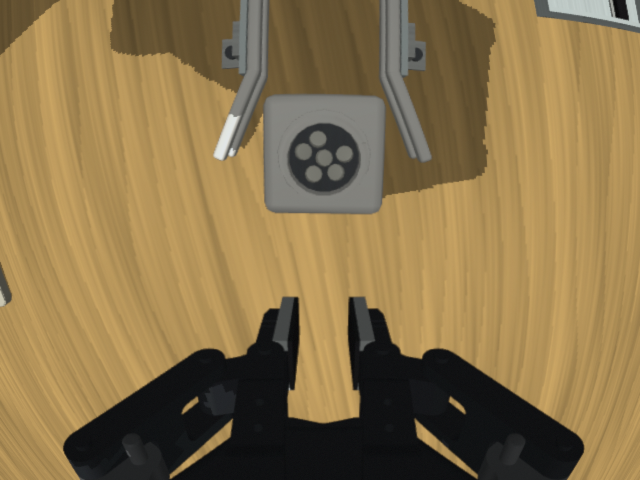

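Request:
jog_arm(series=[{"fingers":0.5,"dx":0,"dy":0,"dz":0.046,"spin":0},{"fingers":0.5,"dx":0,"dy":0,"dz":0.046,"spin":0},{"fingers":0.5,"dx":0,"dy":0,"dz":0,"spin":0},{"fingers":0.5,"dx":0,"dy":0,"dz":0,"spin":0},{"fingers":0.5,"dx":0,"dy":-0.01,"dz":0,"spin":0},{"fingers":0.5,"dx":0,"dy":-0.01,"dz":0,"spin":0},{"fingers":0.5,"dx":0,"dy":-0.01,"dz":0,"spin":0},{"fingers":0.5,"dx":0,"dy":-0.012,"dz":0,"spin":0},{"fingers":0.5,"dx":0,"dy":-0.015,"dz":0,"spin":0},{"fingers":0.5,"dx":0,"dy":-0.015,"dz":0,"spin":0},{"fingers":0.5,"dx":0,"dy":-0.015,"dz":0,"spin":0},{"fingers":0.5,"dx":0,"dy":-0.015,"dz":0,"spin":0},{"fingers":0.5,"dx":0,"dy":-0.007,"dz":0,"spin":0},{"fingers":0.5,"dx":0,"dy":-0.003,"dz":0,"spin":0},{"fingers":0.5,"dx":0,"dy":0,"dz":0,"spin":0}])

```text
t: 21.65
tcp_pos: [0.4804, 0.016, 0.0311]
tcp_rot: [-3.129, 0.281, 0.0]
wrist_force: [0.3, -0.1, -0.9]
finger_gap: 0.0214
```

```bash
python3 - <<'E'
from h import *
s=bot.observe();print(s['t'],s['tcp_pos'],s['tcp_rot'],s['wrist_force'],s['finger_gap'])
cv2.imwrite("pics/w16.png",bot.grab_frame("wrist")[:,:,::-1])
E
```

```text
21.65 [0.4804 0.016  0.0311] [-3.1289  0.2808  0.0002] [ 0.3266 -0.1409 -0.9455] 0.021355251086596996
```

View pics/w16.png

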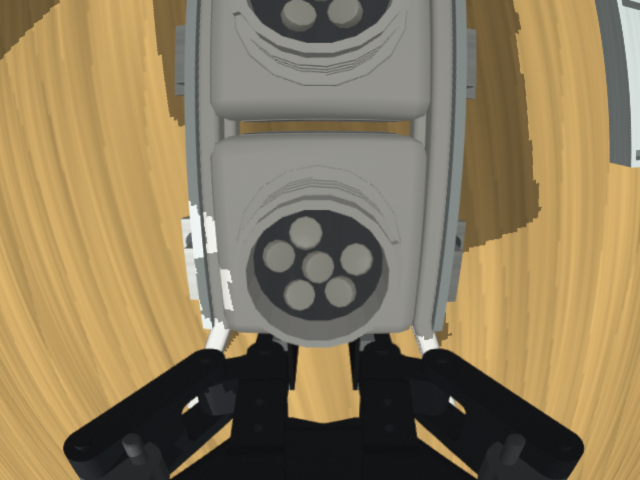

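Request:
jog_arm(series=[{"fingers":0.5,"dx":0,"dy":-0.002,"dz":0,"spin":0},{"fingers":0.5,"dx":0,"dy":-0.002,"dz":0,"spin":0},{"fingers":0.5,"dx":0,"dy":-0.0015,"dz":0,"spin":0},{"fingers":0.5,"dx":0,"dy":-0.0015,"dz":0,"spin":0},{"fingers":0.5,"dx":0,"dy":0,"dz":0,"spin":0}])

```text
t: 22.32
tcp_pos: [0.4809, 0.0215, 0.0311]
tcp_rot: [3.127, -0.28, -0.002]
wrist_force: [-2.8, -13.4, 1.7]
finger_gap: 0.0213
```

```bash
python3 - <<'E'
from h import *
s=bot.observe();print(s['t'],s['tcp_pos'],s['tcp_rot'],s['wrist_force'],s['finger_gap'])
cv2.imwrite("pics/w17.png",bot.grab_frame("wrist")[:,:,::-1])
E
```

```text
22.325 [0.4809 0.0215 0.0311] [ 3.1274 -0.2804 -0.0024] [ -2.8161 -13.3705   1.7202] 0.021349526464627202
```

View pics/w17.png

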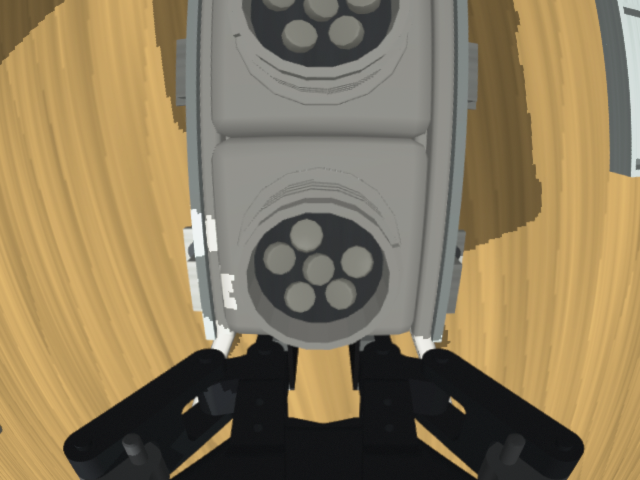

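Request:
jog_arm(series=[{"fingers":0.5,"dx":0,"dy":0.02,"dz":0,"spin":0},{"fingers":0.5,"dx":0,"dy":0.01,"dz":-0.03,"spin":0},{"fingers":-1,"dx":0,"dy":0,"dz":-0.05,"spin":0},{"fingers":-1,"dx":0,"dy":0,"dz":-0.05,"spin":0},{"fingers":-1,"dx":0,"dy":-0.02,"dz":-0.04,"spin":0},{"fingers":-1,"dx":0,"dy":-0.05,"dz":0,"spin":0},{"fingers":-1,"dx":0.001,"dy":-0.05,"dz":0,"spin":0},{"fingers":-1,"dx":0,"dy":-0.05,"dz":0,"spin":0},{"fingers":-1,"dx":0,"dy":-0.036,"dz":0,"spin":0},{"fingers":-1,"dx":0,"dy":0,"dz":0,"spin":0},{"fingers":-1,"dx":0,"dy":0,"dz":0,"spin":0}])

```text
t: 23.75
tcp_pos: [0.5135, 0.1955, 0.2009]
tcp_rot: [3.129, -0.28, -0.001]
wrist_force: [1.1, -0.0, 0.3]
finger_gap: 0.0853
```

```bash
python3 - <<'E'
from h import *
s=bot.observe();print(s['t'],s['tcp_pos'],s['tcp_rot'],s['wrist_force'],s['finger_gap'],s['qpos'])
cv2.imwrite("pics/w18.png",bot.grab_frame("wrist")[:,:,::-1])
im=bot.grab_frame("side")[:,:,::-1];cv2.imwrite("pics/s18.png",im);cv2.imwrite("pics/s18c.png",cv2.resize(im[150:350,200:360],None,fx=4,fy=3))
E
```

```text
23.75 [0.5135 0.1955 0.2009] [ 3.1286 -0.2799 -0.0011] [ 1.1043 -0.0429  0.2884] 0.08530401755577723 [ 0.3421  0.3433  1.8168 -0.0002  0.9824  0.5207]
```

View pics/w18.png

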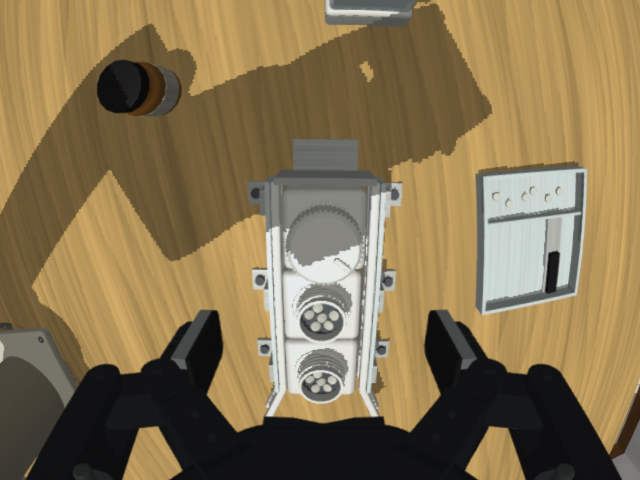

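View pics/s18c.png

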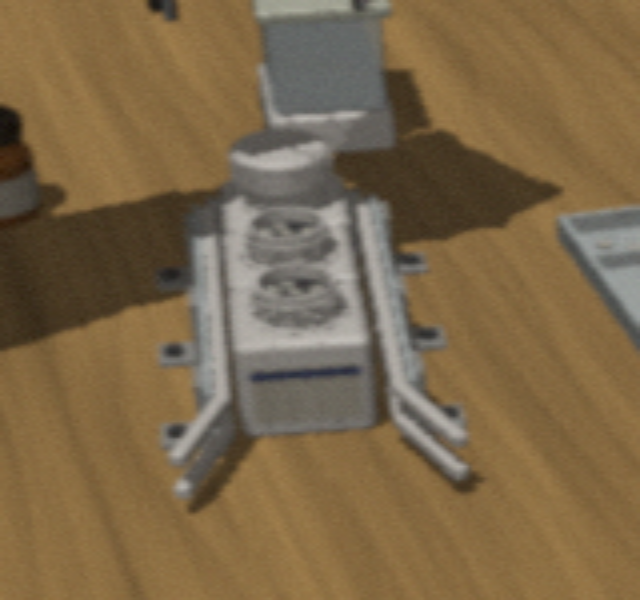

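```bash
python3 - <<'E'
from h import *
im=cv2.imread('pics/w18.png');cv2.imwrite('pics/w18c.png',cv2.resize(im[190:300,270:380],None,fx=5,fy=5,interpolation=cv2.INTER_CUBIC))
E
```

```text
(no output)
```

View pics/w18c.png

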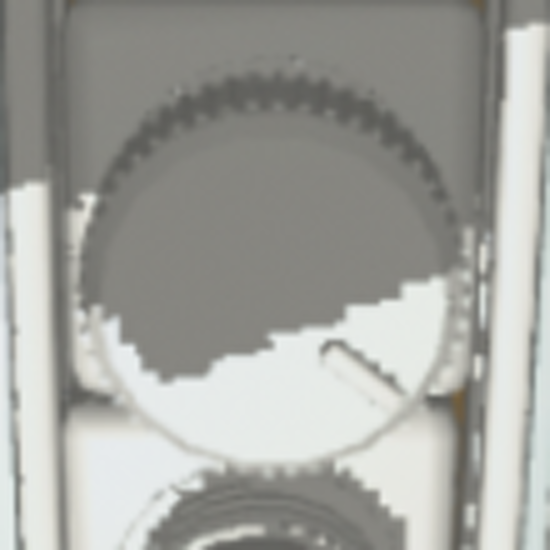

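```bash
python3 - <<'E'
from h import *
pos=np.array([.5135,.1955,.2009]);rot=np.array([3.1286,-.2799,-.0011])
px=lambda x,y:(270+x/5,190+y/5)
R=Ro.from_rotvec(rot).as_matrix()
for z in(.116,.12,.124):
    L,Rr,T,B=[wcast(px(*p),z,pos,rot) for p in[(92,270),(450,270),(271,100),(271,464)]]
    ri,ro=[wcast(px(*p),z,pos,rot) for p in[(328,348),(402,402)]]
    c=np.array([(L+Rr)[0]/2,0,0]);c=(L+Rr)/2; c2=(T+B)/2
    print(z,c[:2],c2[:2],np.linalg.norm(L-Rr),np.linalg.norm(T-B),"rib r",np.linalg.norm(ri-c2),np.linalg.norm(ro-c2),"ang",np.degrees(np.arctan2(*(ro-c2)[:2][::-1])),np.degrees(np.arctan2(*(ro-ri)[:2][::-1])), "tool",R.T@(c2-pos))
E
```

```text
0.116 [0.5145 0.1978] [0.5141 0.1953] 0.04779175983056822 0.051485999058547144 rib r 0.011516571851805235 0.02435485086714888 ang -52.8933356886666 -48.0739243176719 tool [0.0006 0.     0.0849]
0.12 [0.5148 0.1992] [0.5143 0.1967] 0.046977243023095604 0.05060852118932073 rib r 0.011320294473214908 0.023939770203764425 ang -52.89333568866666 -48.073924317671946 tool [ 0.0006 -0.0014  0.0809]
0.124 [0.515  0.2005] [0.5145 0.1981] 0.04616272621562294 0.049731043320094294 rib r 0.011124017094624525 0.023524689540379944 ang -52.89333568866668 -48.073924317671526 tool [ 0.0006 -0.0027  0.0769]
```

Request:
jog_arm(series=[{"fingers":-1,"dx":0.0005,"dy":0,"dz":0.05,"spin":0},{"fingers":-1,"dx":0,"dy":0,"dz":0.05,"spin":0},{"fingers":-1,"dx":0,"dy":0,"dz":0.021,"spin":0},{"fingers":-1,"dx":0,"dy":0,"dz":0,"spin":0},{"fingers":-1,"dx":0,"dy":0,"dz":0,"spin":0},{"fingers":-1,"dx":0,"dy":0,"dz":0,"spin":0},{"fingers":1,"dx":0,"dy":0,"dz":0,"spin":0},{"fingers":1,"dx":0,"dy":0,"dz":0,"spin":0},{"fingers":1,"dx":0,"dy":0,"dz":0,"spin":0}], grip_force=25)

```text
t: 24.98
tcp_pos: [0.5146, 0.1959, 0.0809]
tcp_rot: [-3.129, 0.28, -0.001]
wrist_force: [-1.5, -1.3, 6.1]
finger_gap: 0.0519
```

```bash
python3 - <<'E'
from h import *
s=bot.observe();print(s['t'],s['tcp_pos'],s['tcp_rot'],s['wrist_force'],s['ft_torque'],s['finger_gap'])
cv2.imwrite("pics/w19.png",bot.grab_frame("wrist")[:,:,::-1])
E
```

```text
24.975 [0.5146 0.1959 0.0809] [-3.1288  0.2805 -0.0007] [-1.5044 -1.327   6.088 ] [-0.0822  0.2729  0.0072] 0.05187105443292166
```

View pics/w19.png

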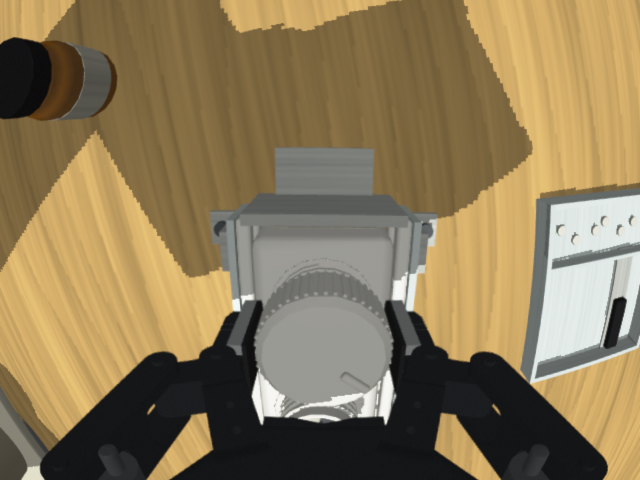

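Request:
jog_arm(series=[{"fingers":1,"dx":0,"dy":0,"dz":0,"spin":-8},{"fingers":1,"dx":0,"dy":0,"dz":-0.0002,"spin":-8},{"fingers":1,"dx":0,"dy":0,"dz":-0.0002,"spin":-8},{"fingers":1,"dx":0,"dy":0,"dz":-0.0002,"spin":-8},{"fingers":1,"dx":0,"dy":0,"dz":-0.0002,"spin":-8},{"fingers":1,"dx":0,"dy":0,"dz":0,"spin":0}])

```text
t: 25.78
tcp_pos: [0.5138, 0.1957, 0.082]
tcp_rot: [-3.036, -0.809, 0.002]
wrist_force: [-4.8, -1.2, 10.9]
finger_gap: 0.052
```

Request:
jog_arm(series=[{"fingers":1,"dx":0,"dy":0,"dz":-0.0002,"spin":-8},{"fingers":1,"dx":0,"dy":0,"dz":-0.0002,"spin":-8},{"fingers":1,"dx":0,"dy":0,"dz":0,"spin":0}])

```text
t: 26.15
tcp_pos: [0.5136, 0.1955, 0.0824]
tcp_rot: [-2.893, -1.224, 0.003]
wrist_force: [-7.1, -1.3, 13.1]
finger_gap: 0.0517
```

Request:
jog_arm(series=[{"fingers":1,"dx":0,"dy":0,"dz":-0.0002,"spin":-8},{"fingers":1,"dx":0,"dy":0,"dz":-0.0002,"spin":-8},{"fingers":1,"dx":0,"dy":0,"dz":0,"spin":0}])

```text
t: 26.52
tcp_pos: [0.5133, 0.1952, 0.0827]
tcp_rot: [-2.695, -1.614, 0.004]
wrist_force: [-7.1, -1.7, 12.9]
finger_gap: 0.0519
```

Request:
jog_arm(series=[{"fingers":1,"dx":0,"dy":0,"dz":-0.0002,"spin":-8},{"fingers":1,"dx":0,"dy":0,"dz":-0.0002,"spin":-8},{"fingers":1,"dx":0,"dy":0,"dz":0,"spin":0}])

```text
t: 26.9
tcp_pos: [0.5132, 0.195, 0.082]
tcp_rot: [-2.446, -1.97, 0.004]
wrist_force: [-4.8, -3.9, 2.1]
finger_gap: 0.0515
```

Request:
jog_arm(series=[{"fingers":1,"dx":0,"dy":0,"dz":0,"spin":-8},{"fingers":1,"dx":0,"dy":0,"dz":0,"spin":-8},{"fingers":1,"dx":0,"dy":0,"dz":0,"spin":-6},{"fingers":1,"dx":0,"dy":0,"dz":0,"spin":0}])

```text
t: 27.4
tcp_pos: [0.513, 0.1947, 0.0815]
tcp_rot: [-2.026, -2.399, 0.005]
wrist_force: [-3.7, -5.1, -0.8]
finger_gap: 0.0519
```

Request:
jog_arm(series=[{"fingers":-0.5,"dx":0,"dy":0,"dz":0,"spin":0},{"fingers":-0.5,"dx":0,"dy":0,"dz":0,"spin":0},{"fingers":-0.5,"dx":0,"dy":0,"dz":0,"spin":0}])

```text
t: 27.78
tcp_pos: [0.5149, 0.196, 0.0824]
tcp_rot: [2.025, 2.401, 0.001]
wrist_force: [0.0, 0.1, -0.6]
finger_gap: 0.064
```

```bash
python3 - <<'E'
from h import *
s=bot.observe();print(s['t'],s['tcp_pos'],s['tcp_rot'],s['wrist_force'],s['ft_torque'],s['finger_gap'],s['qpos'][5])
cv2.imwrite("pics/w20.png",bot.grab_frame("wrist")[:,:,::-1])
im=bot.grab_frame("side")[:,:,::-1];cv2.imwrite("pics/s20.png",im);cv2.imwrite("pics/s20c.png",cv2.resize(im[150:300,200:360],None,fx=4.5,fy=4,interpolation=cv2.INTER_CUBIC))
E
```

```text
27.775 [0.5149 0.196  0.0824] [2.0251 2.4012 0.0013] [ 0.0475  0.149  -0.6437] [0.0145 0.0317 0.0336] 0.06397609460941271 -1.3983227537162124
```

View pics/w20.png

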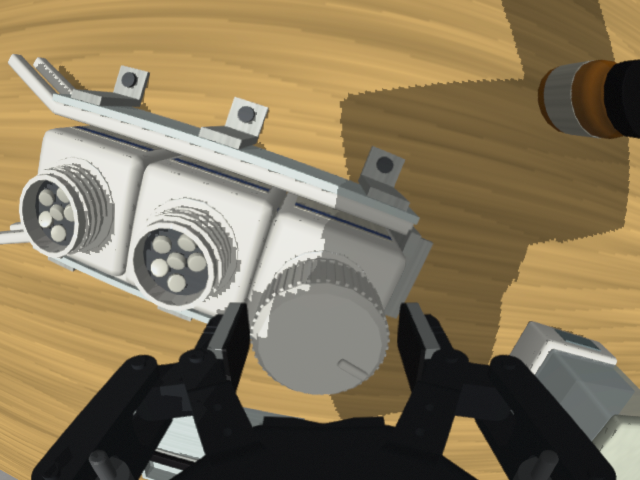

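View pics/s20c.png

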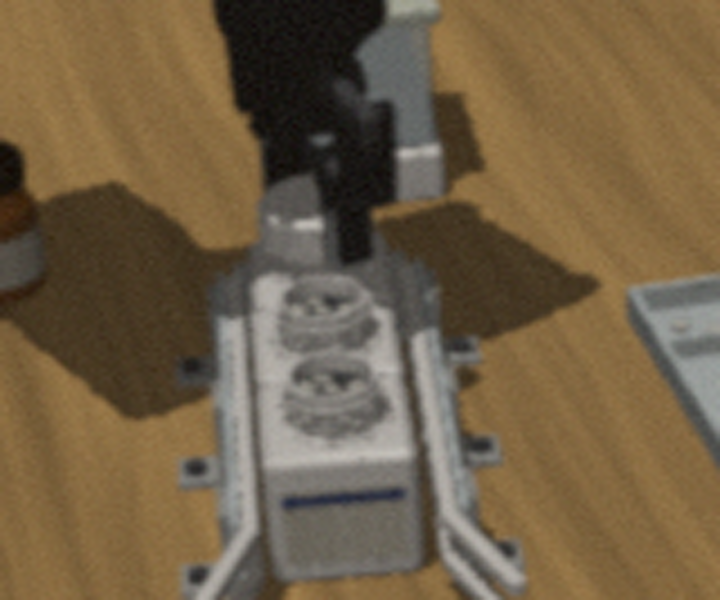

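```bash
python3 - <<'E'
from h import *
a=cv2.imread('pics/s18.png')[180:240,235:310];b=cv2.imread('pics/s20.png')[180:240,235:310]
cv2.imwrite('pics/cmp.png',np.hstack([cv2.resize(x,(400,320),interpolation=cv2.INTER_CUBIC) for x in(a,b)]))
for z in(.1,.112,.117,.122):print(z,proj("side",[.514,.195,z]))
E
```

```text
0.1 [269.7504 205.7843]
0.112 [269.3928 200.8239]
0.117 [269.2425 198.7403]
0.122 [269.0915 196.6466]
```

View pics/cmp.png

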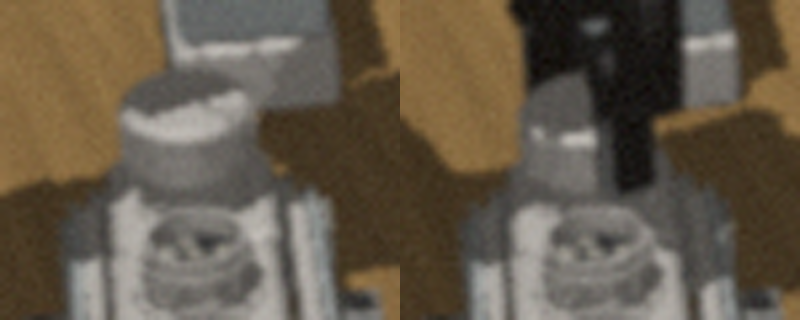

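Request:
jog_arm(series=[{"fingers":1,"dx":0,"dy":0,"dz":0,"spin":0},{"fingers":1,"dx":0,"dy":0,"dz":0,"spin":0},{"fingers":1,"dx":0,"dy":0,"dz":0.0003,"spin":8},{"fingers":1,"dx":0,"dy":0,"dz":0.0002,"spin":8},{"fingers":1,"dx":0,"dy":0,"dz":0.0002,"spin":8},{"fingers":1,"dx":0,"dy":0,"dz":0.0002,"spin":8},{"fingers":1,"dx":0,"dy":0,"dz":0.0002,"spin":8},{"fingers":1,"dx":0,"dy":0,"dz":0,"spin":0}], grip_force=30)

```text
t: 28.88
tcp_pos: [0.5147, 0.1946, 0.0815]
tcp_rot: [2.724, 1.562, -0.001]
wrist_force: [1.1, -8.0, 5.6]
finger_gap: 0.0516
```

Request:
jog_arm(series=[{"fingers":1,"dx":-0.001,"dy":0.0006,"dz":0.0002,"spin":8},{"fingers":1,"dx":0,"dy":0,"dz":0.0002,"spin":8},{"fingers":1,"dx":0,"dy":0,"dz":0.0002,"spin":8},{"fingers":1,"dx":0,"dy":0,"dz":0.0002,"spin":8},{"fingers":1,"dx":0,"dy":0,"dz":0.0003,"spin":8},{"fingers":1,"dx":0,"dy":0,"dz":0,"spin":0}])

```text
t: 29.62
tcp_pos: [0.5143, 0.194, 0.0803]
tcp_rot: [3.095, 0.536, -0.001]
wrist_force: [-0.9, -4.6, 5.9]
finger_gap: 0.052
```

Request:
jog_arm(series=[{"fingers":1,"dx":0,"dy":0,"dz":0.0002,"spin":8},{"fingers":1,"dx":0,"dy":0,"dz":0.0002,"spin":8},{"fingers":1,"dx":0,"dy":0,"dz":0.0002,"spin":8},{"fingers":1,"dx":0,"dy":0,"dz":0.0002,"spin":8},{"fingers":1,"dx":0,"dy":0,"dz":0.0003,"spin":8},{"fingers":1,"dx":0,"dy":0,"dz":0,"spin":0}])

```text
t: 30.38
tcp_pos: [0.5137, 0.1939, 0.0792]
tcp_rot: [3.091, -0.555, -0.002]
wrist_force: [-3.4, -4.4, 8.9]
finger_gap: 0.0519
```

Request:
jog_arm(series=[{"fingers":1,"dx":0,"dy":0,"dz":0.0002,"spin":8},{"fingers":1,"dx":0,"dy":0,"dz":0.0002,"spin":8},{"fingers":1,"dx":0,"dy":0,"dz":0.0002,"spin":8},{"fingers":1,"dx":0,"dy":0,"dz":0.0002,"spin":8},{"fingers":1,"dx":0,"dy":0,"dz":0.0003,"spin":8},{"fingers":1,"dx":0,"dy":0,"dz":0,"spin":0}])

```text
t: 31.12
tcp_pos: [0.5135, 0.1942, 0.0781]
tcp_rot: [2.714, -1.579, -0.002]
wrist_force: [-4.4, -4.6, 9.2]
finger_gap: 0.0514
```

Request:
jog_arm(series=[{"fingers":-0.5,"dx":0,"dy":0,"dz":0,"spin":0},{"fingers":-0.5,"dx":0,"dy":0,"dz":0,"spin":0},{"fingers":-0.5,"dx":0,"dy":0,"dz":-0.01,"spin":0},{"fingers":-0.5,"dx":0,"dy":0,"dz":-0.02,"spin":0},{"fingers":-0.5,"dx":0,"dy":0,"dz":-0.02,"spin":-10.5},{"fingers":-0.5,"dx":0,"dy":0,"dz":0,"spin":-10.5},{"fingers":-0.5,"dx":0,"dy":0,"dz":0,"spin":-10.5},{"fingers":-0.5,"dx":0,"dy":0,"dz":0,"spin":-10.5},{"fingers":-0.5,"dx":0,"dy":0,"dz":0,"spin":-10.5},{"fingers":-0.5,"dx":0,"dy":0,"dz":0,"spin":0},{"fingers":-0.5,"dx":0,"dy":0,"dz":0,"spin":0}])

```text
t: 32.5
tcp_pos: [0.5146, 0.1946, 0.1281]
tcp_rot: [-3.134, 0.218, -0.001]
wrist_force: [0.1, -1.1, -0.5]
finger_gap: 0.0643
```

```bash
python3 - <<'E'
from h import *
s=bot.observe();print(s['t'],s['tcp_pos'],s['tcp_rot'],s['wrist_force'],s['finger_gap'],s['qpos'][5])
cv2.imwrite("pics/w21.png",bot.grab_frame("wrist")[:,:,::-1])
im=bot.grab_frame("side")[:,:,::-1]
a=cv2.imread('pics/s18.png')[180:240,235:310];b=im[180:240,235:310]
cv2.imwrite('pics/cmp2.png',np.hstack([cv2.resize(x,(400,320),interpolation=cv2.INTER_CUBIC) for x in(a,b)]))
E
```

```text
32.5 [0.5146 0.1946 0.1281] [-3.1338  0.218  -0.0006] [ 0.1086 -1.0922 -0.491 ] 0.06428832779276332 0.4787497460998588
```

View pics/w21.png

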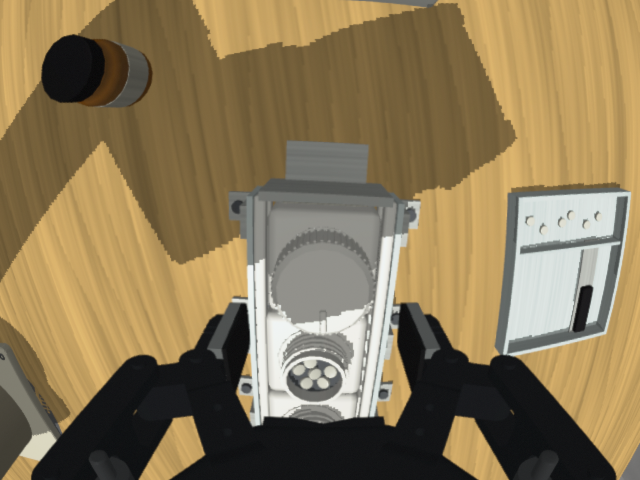

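View pics/cmp2.png

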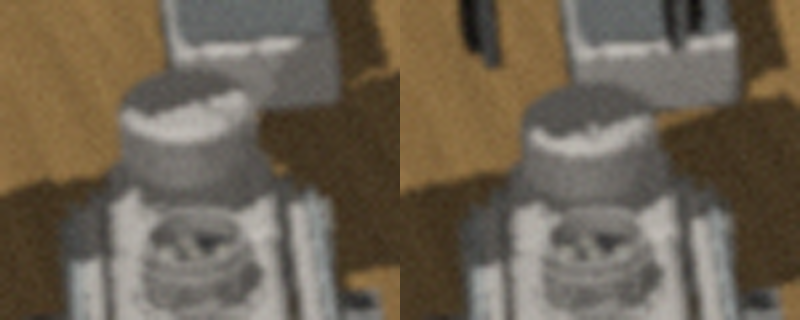

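Request:
jog_arm(series=[{"fingers":-0.5,"dx":-0.0005,"dy":0,"dz":0,"spin":-10.5},{"fingers":-0.5,"dx":0,"dy":0,"dz":0,"spin":-10.5},{"fingers":-0.5,"dx":0,"dy":0,"dz":0,"spin":-10.5},{"fingers":-0.5,"dx":0,"dy":0,"dz":0,"spin":-10.5},{"fingers":-0.5,"dx":0,"dy":0,"dz":0,"spin":-10.5},{"fingers":-0.5,"dx":0,"dy":0,"dz":0,"spin":-10.5},{"fingers":-0.5,"dx":0,"dy":0,"dz":0,"spin":-10.5},{"fingers":-0.5,"dx":0,"dy":0,"dz":0,"spin":-10.5},{"fingers":-0.5,"dx":0,"dy":0,"dz":0,"spin":-10.5},{"fingers":-0.5,"dx":0,"dy":0,"dz":0,"spin":-10.5},{"fingers":-0.5,"dx":0,"dy":0,"dz":0,"spin":-10.5},{"fingers":-0.5,"dx":0,"dy":0,"dz":0,"spin":-10.5},{"fingers":-0.5,"dx":0,"dy":0,"dz":0,"spin":-10.5},{"fingers":-0.5,"dx":0,"dy":0,"dz":0,"spin":-10.5},{"fingers":-0.5,"dx":0,"dy":0,"dz":0,"spin":-10.5},{"fingers":-0.5,"dx":0,"dy":0,"dz":0,"spin":0},{"fingers":-0.5,"dx":0,"dy":0,"dz":0,"spin":0}])

```text
t: 34.72
tcp_pos: [0.514, 0.1946, 0.1278]
tcp_rot: [-0.826, -3.031, 0.0]
wrist_force: [-0.7, 0.5, -0.3]
finger_gap: 0.0639
```

```bash
python3 - <<'E'
from h import *
s=bot.observe();print(s['t'],s['tcp_pos'],s['tcp_rot'],s['wrist_force'],s['finger_gap'],s['qpos'][5])
R=Ro.from_rotvec(s['tcp_rot']).as_matrix();print("phi",np.degrees(np.arctan2(R[1,0],R[0,0])),"to axis",R.T@(np.array([.514,.1945,0])-s['tcp_pos']))
E
```

```text
34.725 [0.514  0.1946 0.1278] [-0.8261 -3.031   0.0001] [-0.6679  0.4556 -0.3206] 0.06392018338793998 -2.269166982453872
phi 149.50740800737722 to axis [-0.0001 -0.      0.1278]
```

Request:
jog_arm(series=[{"fingers":-0.5,"dx":0,"dy":0,"dz":0.025,"spin":0},{"fingers":-0.5,"dx":0,"dy":0,"dz":0.024,"spin":0},{"fingers":-0.5,"dx":0,"dy":0,"dz":0,"spin":0},{"fingers":-0.5,"dx":0,"dy":0,"dz":0,"spin":0},{"fingers":-0.5,"dx":0,"dy":0,"dz":0,"spin":0},{"fingers":1,"dx":0,"dy":0,"dz":0,"spin":0},{"fingers":1,"dx":0,"dy":0,"dz":0,"spin":0},{"fingers":1,"dx":0,"dy":0,"dz":0,"spin":0},{"fingers":1,"dx":0,"dy":0,"dz":0.0002,"spin":8},{"fingers":1,"dx":0,"dy":0,"dz":0.0002,"spin":8},{"fingers":1,"dx":0,"dy":0,"dz":0.0002,"spin":8},{"fingers":1,"dx":0,"dy":0,"dz":0.0002,"spin":8},{"fingers":1,"dx":0,"dy":0,"dz":0.0003,"spin":8},{"fingers":1,"dx":0,"dy":0,"dz":0,"spin":0}])

```text
t: 36.48
tcp_pos: [0.5147, 0.1948, 0.0787]
tcp_rot: [1.809, 2.567, 0.002]
wrist_force: [0.4, -0.9, 5.8]
finger_gap: 0.051
```

Request:
jog_arm(series=[{"fingers":1,"dx":0,"dy":0,"dz":0.0002,"spin":8},{"fingers":1,"dx":0,"dy":0,"dz":0.0002,"spin":8},{"fingers":1,"dx":0,"dy":0,"dz":0.0002,"spin":8},{"fingers":1,"dx":0,"dy":0,"dz":0.0002,"spin":8},{"fingers":1,"dx":0,"dy":0,"dz":0.0003,"spin":8},{"fingers":1,"dx":0,"dy":0,"dz":0,"spin":0}])

```text
t: 37.22
tcp_pos: [0.5145, 0.1947, 0.0776]
tcp_rot: [2.579, 1.794, 0.002]
wrist_force: [-1.0, -1.6, 6.8]
finger_gap: 0.0516
```

Request:
jog_arm(series=[{"fingers":1,"dx":0,"dy":0,"dz":0.0002,"spin":8},{"fingers":1,"dx":0,"dy":0,"dz":0.0002,"spin":8},{"fingers":1,"dx":0,"dy":0,"dz":0.0002,"spin":8},{"fingers":1,"dx":0,"dy":0,"dz":0.0002,"spin":8},{"fingers":1,"dx":0,"dy":0,"dz":0.0003,"spin":8},{"fingers":1,"dx":0,"dy":0,"dz":0,"spin":0}])

```text
t: 37.98
tcp_pos: [0.5144, 0.1946, 0.0765]
tcp_rot: [3.037, 0.804, 0.002]
wrist_force: [-1.5, -0.9, 6.7]
finger_gap: 0.0514
```

Request:
jog_arm(series=[{"fingers":1,"dx":0,"dy":0,"dz":0.0002,"spin":8},{"fingers":1,"dx":0,"dy":0,"dz":0.0002,"spin":8},{"fingers":1,"dx":0,"dy":0,"dz":0.0002,"spin":8},{"fingers":1,"dx":0,"dy":0,"dz":0.0002,"spin":8},{"fingers":1,"dx":0,"dy":0,"dz":0.0003,"spin":8},{"fingers":1,"dx":0,"dy":0,"dz":0,"spin":0}])

```text
t: 38.72
tcp_pos: [0.5142, 0.1945, 0.0753]
tcp_rot: [-3.129, 0.284, -0.001]
wrist_force: [-1.4, -2.4, 7.4]
finger_gap: 0.0512
```

Request:
jog_arm(series=[{"fingers":1,"dx":0,"dy":0,"dz":0.0002,"spin":8},{"fingers":1,"dx":0,"dy":0,"dz":0.0002,"spin":8},{"fingers":1,"dx":0,"dy":0,"dz":0.0002,"spin":8},{"fingers":1,"dx":0,"dy":0,"dz":0.0002,"spin":8},{"fingers":1,"dx":0,"dy":0,"dz":0.0003,"spin":8},{"fingers":1,"dx":0,"dy":0,"dz":0,"spin":0}])

```text
t: 39.48
tcp_pos: [0.5142, 0.1946, 0.0742]
tcp_rot: [-2.843, 1.337, -0.001]
wrist_force: [-2.2, -1.8, 7.8]
finger_gap: 0.0517
```

```bash
python3 - <<'E'
from h import *
s=bot.observe();print(s['t'],s['tcp_pos'],s['tcp_rot'],s['wrist_force'],s['ft_torque'],s['finger_gap'],s['qpos'][5])
cv2.imwrite("pics/w22.png",bot.grab_frame("wrist")[:,:,::-1])
im=bot.grab_frame("side")[:,:,::-1]
a=cv2.imread('pics/s18.png')[180:240,235:310];b=im[180:240,235:310]
cv2.imwrite('pics/cmp3.png',np.hstack([cv2.resize(x,(400,320),interpolation=cv2.INTER_CUBIC) for x in(a,b)]))
E
```

```text
39.475 [0.5142 0.1946 0.0742] [-2.8427  1.3366 -0.0007] [-2.2141 -1.8312  7.8187] [-0.3281  0.3651 -0.136 ] 0.05171821112817157 1.2192650282003386
```

View pics/w22.png

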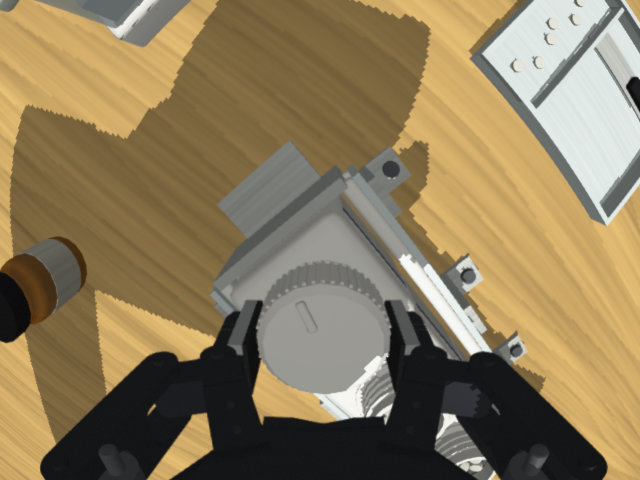

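View pics/cmp3.png

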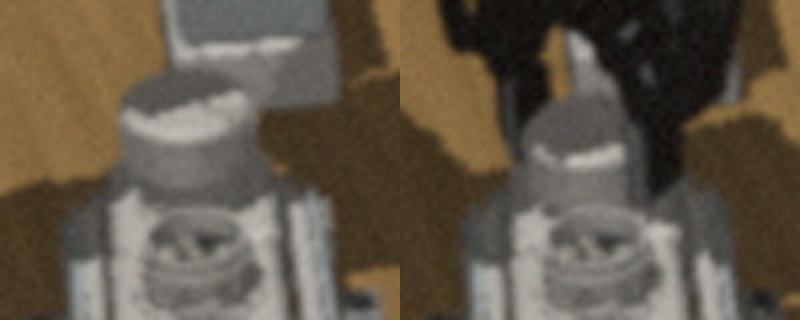

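Request:
jog_arm(series=[{"fingers":1,"dx":0,"dy":0,"dz":0.0002,"spin":8},{"fingers":1,"dx":0,"dy":0,"dz":0.0002,"spin":8},{"fingers":1,"dx":0,"dy":0,"dz":0.0002,"spin":8},{"fingers":1,"dx":0,"dy":0,"dz":0,"spin":0},{"fingers":1,"dx":0,"dy":0,"dz":0,"spin":0}])

```text
t: 40.2
tcp_pos: [0.5141, 0.1946, 0.0736]
tcp_rot: [-2.504, 1.897, -0.0]
wrist_force: [-2.5, -1.0, 6.3]
finger_gap: 0.0512
```

```bash
python3 - <<'E'
from h import *
s=bot.observe();print(s['t'],s['tcp_pos'],s['tcp_rot'],s['wrist_force'],s['ft_torque'],s['finger_gap'],s['qpos'][5])
cv2.imwrite("pics/w23.png",bot.grab_frame("wrist")[:,:,::-1])
im=bot.grab_frame("side")[:,:,::-1]
cv2.imwrite('pics/s23.png',cv2.resize(im[150:300,200:360],None,fx=4.5,fy=4,interpolation=cv2.INTER_CUBIC))
im=bot.grab_frame("top")[:,:,::-1];cv2.imwrite('pics/t23.png',cv2.resize(im[110:360,100:400],None,fx=2.5,fy=2.3))
E
```

```text
40.2 [0.5141 0.1946 0.0736] [-2.5041  1.8966 -0.0003] [-2.4724 -1.026   6.3266] [-0.2055  0.3491 -0.124 ] 0.05122994816225158 1.6366137842059483
```

View pics/w23.png

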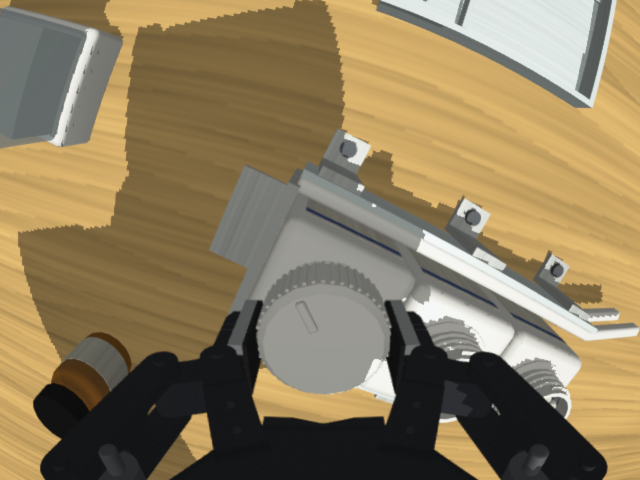

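View pics/s23.png

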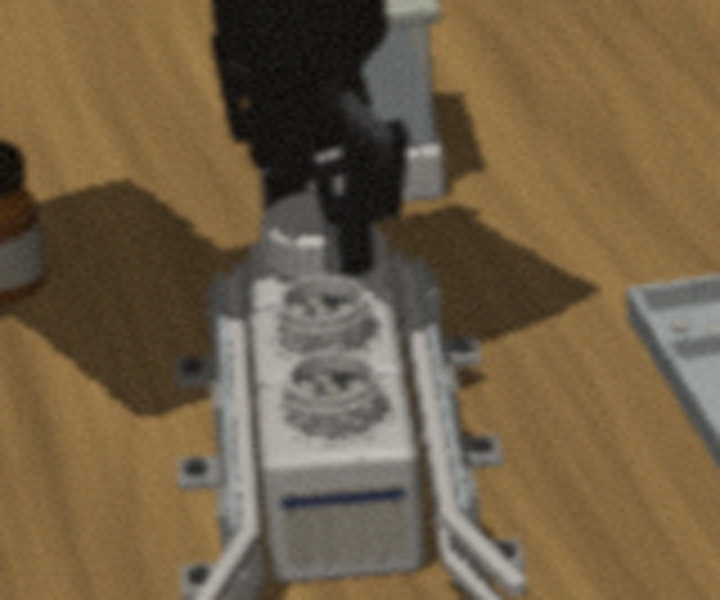

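View pics/t23.png

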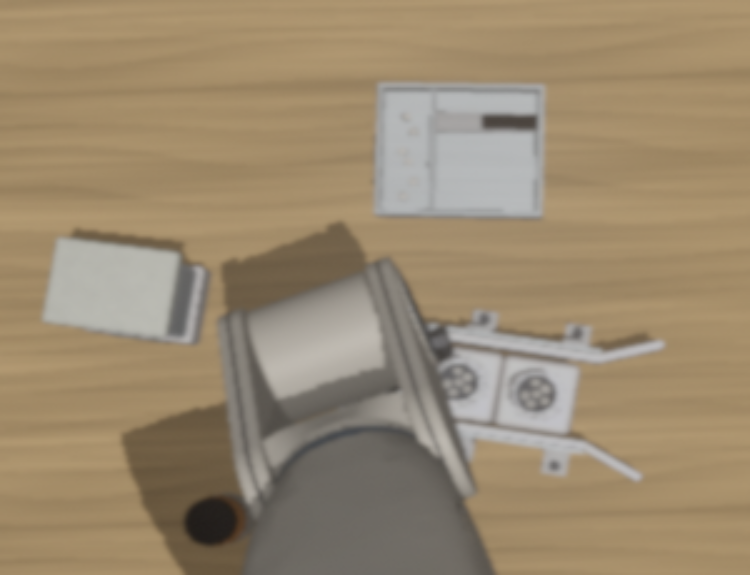

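```bash
python3 -c "
from cell import bot
print(bot.hand_in())"
```

```text
the job is handed in; nothing more can be done
None
```

I slid both loose bottles into the lane and closed them up behind the front bottle. I then started its cap and handed the job in at about 40 s with the cap still gripped. The hand-in gave no verdict.

- **Bottles:** I carried each one upright along the bench to the lane mouth by its sides, then pushed it in from behind. The first closed up at about 12 s. The second pressed the whole file against the end stop with 13 N at about 22 s.
- **Cap, backward:** I turned it about 110° counter-clockwise. Somewhere between 72° and 88° the upward force fell from about 13 N to 2 N, which I took as the drop. With the fingers then open, the side view showed the cap about 2 mm lower than at the start, as a drop would leave it. The rib was about 20° short of the lane's forward direction.
- **Cap, forward:** I turned it about 384° clockwise with one re-grip, which is about one full turn past the drop point. The cap stood at roughly 95 mm in the side view 24° before the end, so it should finish just under that. That view is good to only about 1 to 2 mm.
- **Last checks:** The grip is set to 30 N with the fingers 51 mm apart, and the wrist carries about 6 N. Both bottles look upright with no visible gaps. The tray, jar and canister showed no visible shift, but I did not measure their positions.

**What went wrong or disagreed:**
- The fingertips turned out to sit about 21 mm behind the TCP when open, not 25 mm ahead of it as stated.
- Because of that, my first grasp closed on the first bottle's neck and pressed down with about 33 N. I let go, saw the bottle had not moved, and worked from the measured heights after that.
- I did not measure directly that the cap lay level just after the drop. I judged it only from the pictures.

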